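Pack the lower cast from behind the stock containers

ROBOT

A 7-joint arm with a two-finger parallel gripper is mounted at the origin on the work surface. World frame = base frame: x ahead of the robot, y to its left, z up, the work surface at z = 0. Lengths are in m, angles in rad, forces in N, time in s.
With the tool pointing down it reaches from about 0.425 to 0.825 m from the base axis. Payload 3.6 kg.
Tool frame: the origin (TCP) lies at the very end of the fingers, on their centre line; the grasp point (between the pads) lies 19 mm behind it (bot.grip_point_offset is the z of the grasp point in the tool frame, in m); z points along the fingers, y is the line along which they close (so a half turn about z gives the same grasp; the last joint's range is limited). The gripper opens to 85 mm and grips with 20 to 120 N. Pads are 22 mm wide; open, the fingers measure 114 mm over their backs; the gripper's body (76 mm by 85 mm) begins 54 mm behind the grasp point. The pads swing forward as they close: fully open they stand 13 mm farther back than shut.
Start: joints at [-1.19, 0.615, -0.013, 1.423, 0.008, 1.103, -0.04], TCP at [0.257, 0.597, 0.231] pointing down, gripper open.
Joint ranges: [-3.12, 3.12], [-0.3, 2.06], [-1.34, 1.32], [0.26, 2.42], [-1.36, 4.5], [0.01, 1.98], [-2.84, 2.84]. Speed limits (rad/s): [2.79, 2.79, 3.14, 3.14, 3.14, 3.14, 3.14].

INTERFACE

Orientations are given as a 3x3 rotation matrix whose columns are the frame's x, y, z axes.
In Python, from cell import bot, eyes gives the robot as it stands.
- The arm moves only by the tool move_arm, never from a script. Its argument "increments" is a list of rows, each a list of 7 numbers: the shift along the tool's x, y, z in units of 50 mm (1.0 is 50 mm), then the turn, a rotation vector about the tool's x, y, z in units of 8 degrees (1.0 is 8 degrees), then the finger opening in mm, from 0 to 85.4. A call has 1 to 10 rows; each row shifts and turns the commanded pose from where the row before left it, along the tool's axes as they then stand; what a row does not reach is not made up. A row lasts 1/10 s, in which the tool goes at most 50 mm and 8.59 degrees, less where a joint would pass 70% of its speed; a pose out of reach is approached as far as the arm can. A call is refused whole if a number of a shift passes 1 or a number of a turn 1, either way. A call with a gripper value outside its range is refused whole. The fingers move at their own pace and stop on an object; "squeeze" is the grip in N (left out, the last holds). Time passes only in rows, so rows that do not move let the fingers close. It gives the time, the measured TCP pose, the force, the opening and the grip force at its end, in the units of the state.
- bot.get_obs(): the state, without advancing time (a new reading comes with each control period).
- eyes.read_camera(name): name is "scene" or "top"; returns the picture (400x640x3 uint8, blue, green, red); there is no depth.
- eyes.calibration(name): a dict with "fx", "fy", "cx", "cy" (pixels), "D" ([k1, k2, p1, p2, k3] as OpenCV has them; the pictures are not rectified), "R" (3x3) and "t" (3): a world point X has camera coordinates R X + t. Camera axes: x right, y down, z forward; pixel columns grow to the right and rows downward; lengths in m; the calibration is good to about 2 mm. A picture is of the moment at which its call begins. calibration takes no time and is no camera call.
- bot.close_job(): hands the job in; it is judged then, once.
The state is a dict: "clock": time; "joint_positions": joint angles; "qvel": joint speeds; "joint_torque": joint torques, N m; "eef_pos": TCP position; "orientation": TCP orientation; "ft_force": force on the tool from outside, world axes, zero at the start; "torque": the same for the moment, N m; "gripper_width": finger opening in m; "finger_force": force on a finger pad.
Only numpy, scipy, OpenCV 4.12 (cv2) and the standard library are available. Lean on these libraries where they do the work, as an engineer would, in place of code of your own. Each camera call takes 0.05 s, during which the arm holds its last target. There are 200 camera calls.

TASK

The lower dental cast belongs in the foam-lined case beside its upper, but it sits at the back of the wooden stock tray, hemmed in by three containers. First stand all three containers (round tin, bottle, rectangular can) together on the steel tray, then fetch the cast and press it, teeth up, fully home into the empty foam cutout, and then put each container back upright in the stock tray on the very spot where it stood at the start. Tip nothing over and leave the measuring cup where it stands.

Things in the scene. Friction and masses are not known exactly. Their poses are not given: they have to be found in the camera images.
- round_tin: Loose cream-coloured round tin with a slip lid, upright, 62 mm diameter, 100 mm tall, about 0.3 kg. Origin at the centre of its underside, z up.
- bottle: Loose amber glass bottle, upright, body 56 mm diameter up to 74 mm, then a shoulder and a neck, black screw cap 32 mm diameter from 100 to 122 mm (its top). About 0.3 kg. Origin at the centre of its underside, z up.
- square_can: Loose grey metal rectangular can, upright: 58 mm along its x, 46 mm along its y, flat top at 98 mm, with a small screw cap (26 mm diameter, 12 mm tall, 12 mm to +x of the middle) on it. About 0.34 kg. Origin at the centre of its underside, z up.
- cast: Loose off-white plaster cast of a lower jaw, 0.13 kg. Base 58 mm along y, 52 along x, 24 thick, sides upright; front (-x) corners cut at 45 degrees by 14 mm; horseshoe of teeth on top, to 39 mm (molars at x 2 to 22, y +-20). Origin: centre of the underside; x to the flat back, incisors at -x, z up. Grip across y, fingertips at least 16 mm above the underside to stay clear of the foam.
- stock_tray: Fixed open wooden tray. Inside: x -87 to 62, y -115 to 115 mm; floor at 8 mm, walls 8 thick, 46 high (front, -x: 34). Origin on the bench. The cast stands at about x 24, y 0, one container in front (x -45, y 0), one each side (x 20, y +72 and -72); which is where varies. A loose white pot (34 mm wide, 22 high) stands in the front +y corner.
- steel_tray: Fixed stainless instrument tray, the side area: 270 mm along its x, 140 along its y, floor 2 mm above the bench, rim 13 high. Origin at its centre, on the bench. Empty; room for three containers in a row along x. Left or right of the stock tray, across from the case.
- case: Fixed grey case, dark foam, 170 x 112 mm, top at 27 mm. Origin on the bench under the centre of the empty cutout (14 deep, floor at z 12 mm, cast's outline, cut corners at -x); upper cast already packed at x +78. Home: cast axes along the case's, origin at 0, 0, 12 mm. Bevelled mouth; 2 mm play in x; soft sides (y) 1.5 mm too tight, give way at some 4 to 8 N push. Left or right of the stock tray.
- measuring_cup: Loose translucent plastic measuring cup, 54 mm diameter at the rim, 80 mm tall, standing on the bench between the robot and the stock tray; a bystander. Origin at the centre of its underside, z up.
Things that resemble listed ones, but are neither listed nor needed, are in the scene too. What is shaped like the bottle but yellow is not meant. Leave any yellow look-alike of the round_tin alone.

How it is judged:
By the outcome, as a careful person would: the job done as asked, in the order asked, and still so for the second after the job is handed in, with the robot touching nothing.
It also fails if it takes over 144 s, if anything falls off the work surface, if the arm or the gripper's body presses on something with over 40 N, if the wrist force passes 120 N, or if a joint passes its speed limit or range.

## Working session

There is one attempt and no reset: what is moved stays moved. The work goes in short steps, Python scripts to look and compute and a tool call to move; the robot and the scene stay as the last step left them, time stands still between calls to the robot, and variables do not carry over. Pictures are saved under pics/ and viewed, at most 14 in all, crops included, and the job is handed in when it is done.

Besides the shell and the picture viewer there is one more tool, called after "Call:" by a JSON object that holds its "api" and its "payload", one argument or row to a line. move_arm: Moves the arm, as the interface text tells. Its arguments: {"type":"object","properties":{"increments":{"type":"array"},"squeeze":{"type":"number"}},"required":["increments"]}

```bash
ls; mkdir -p pics; python3 - <<'E'
from cell import bot, eyes
import cv2,numpy as np
for n in("scene","top"):
    cv2.imwrite(f"pics/{n}0.png",eyes.read_camera(n))
    c=eyes.calibration(n);R=np.array(c["R"]);print(n,c["fx"],c["fy"],c["cx"],c["cy"],c["D"],R.round(3).tolist(),(-R.T@c["t"]).round(3))
o=bot.get_obs()
print(o, bot.grip_point_offset)
E
```

```text
pics
scene 399.2144528065186 399.2144528065186 316.46010336193496 207.47027335722976 [0.03182961 0.         0.         0.         0.        ] [[0.764, 0.645, -0.011], [0.464, -0.562, -0.685], [-0.448, 0.518, -0.729]] [ 0.986 -0.472  0.742]
top 458.6917067679647 458.6917067679647 316.9863020189589 194.46557742868 [-0.11326042  0.          0.          0.          0.        ] [[-0.006, -1.0, 0.026], [-0.984, 0.002, -0.177], [0.177, -0.027, -0.984]] [0.389 0.025 1.019]
{'clock': 0.1, 'joint_positions': array([-1.19049985,  0.61582589, -0.01263699,  1.42474528,  0.00807073,
        1.10344384, -0.04039912]), 'qvel': array([-1.08265539e-03, -1.52585642e-03, -3.83835638e-05, -3.54703192e-03,
        1.15023024e-03, -8.48673287e-04, -2.19772898e-03]), 'joint_torque': array([ 1.54087757e-03, -4.70382714e+01,  2.60546403e-01, -1.71570736e+01,
        1.01567616e-02,  5.85277172e-03, -3.06038309e-06]), 'eef_pos': array([0.25687905, 0.59632173, 0.23024955]), 'orientation': array([[-9.18420725e-01,  3.95603941e-01, -9.45327540e-04],
       [ 3.95605070e-01,  9.18418145e-01, -2.17703125e-03],
       [ 6.96382493e-06, -2.37340699e-03, -9.99997183e-01]]), 'ft_force': array([0.18785098, 0.65949717, 0.38193894]), 'torque': array([ 0.02341466, -0.01193149,  0.04143817]), 'finger_force': 0.0, 'gripper_width': 0.08534915426558268} -0.0187
```

View pics/scene0.png

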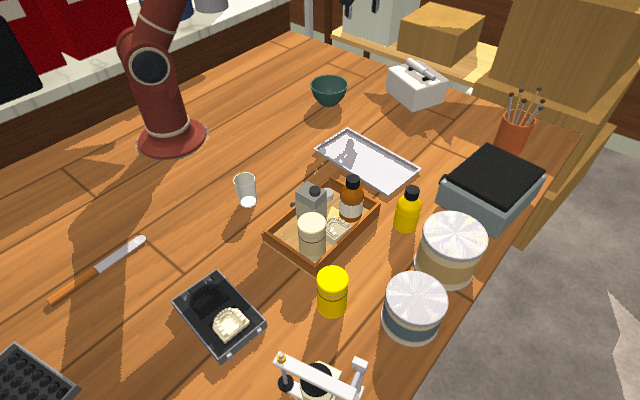

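View pics/top0.png

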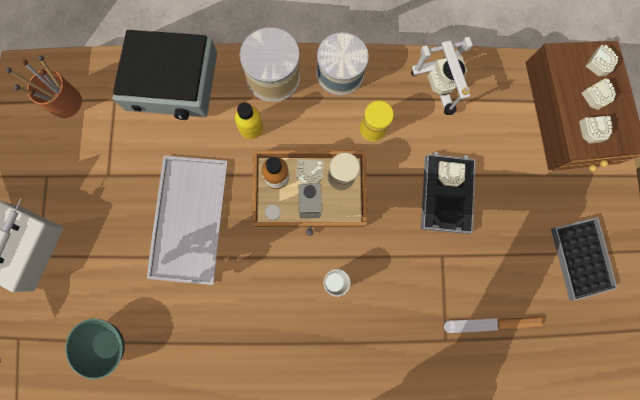

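```bash
cat > h.py <<'E'
import cv2,numpy as np
from cell import bot,eyes
C={n:eyes.calibration(n) for n in("scene","top")}
def K(c): return np.array([[c["fx"],0,c["cx"]],[0,c["fy"],c["cy"]],[0,0,1.]])
def ray(n,uv):
    c=C[n];R=np.array(c["R"]);uv=np.array(uv,float).reshape(-1,1,2)
    p=cv2.undistortPoints(uv,K(c),np.array(c["D"]))[:,0]
    return -R.T@np.array(c["t"]), np.c_[p,np.ones(len(p))]@R
def onz(n,uv,z):
    o,d=ray(n,uv); return (o+d*((z-o[2])/d[:,2])[:,None])
def proj(n,X):
    c=C[n];return cv2.projectPoints(np.array(X,float).reshape(-1,1,3),cv2.Rodrigues(np.array(c["R"]))[0],np.array(c["t"],float),K(c),np.array(c["D"]))[0][:,0]
def snap(n): return eyes.read_camera(n)
def crop(img,x0,y0,x1,y1,s,f): cv2.imwrite(f,cv2.resize(img[y0:y1,x0:x1],None,fx=s,fy=s,interpolation=cv2.INTER_CUBIC))
E
python3 - <<'E'
from h import *
a=cv2.imread("pics/top0.png");b=cv2.imread("pics/scene0.png")
crop(a,245,145,375,240,6,"pics/c1.png")
crop(b,255,165,389,275,5.9,"pics/c2.png")
k=np.hstack([cv2.resize(a[145:295,140:240],None,fx=4,fy=4),cv2.resize(a[145:245,413:488],None,fx=5.3,fy=6)[:600]])
cv2.imwrite("pics/c3.png",k);print(k.shape)
E
```

```text
(600, 798, 3)
```

View pics/c1.png

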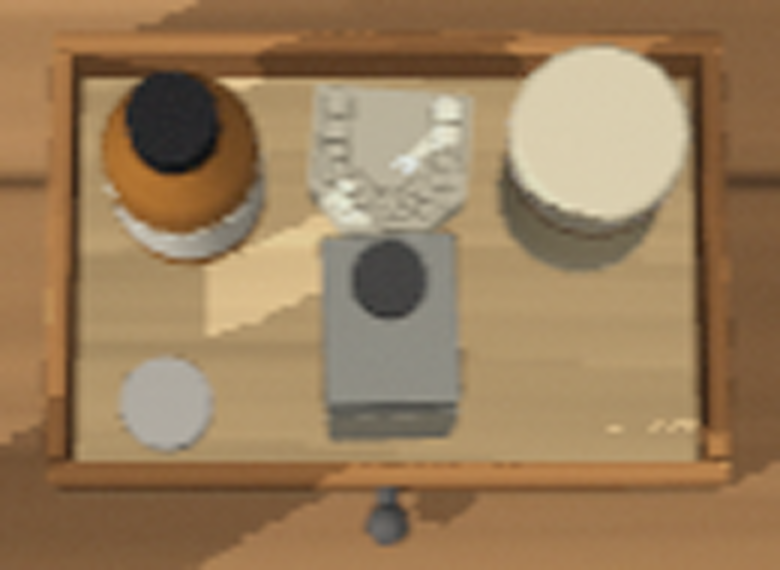

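View pics/c2.png

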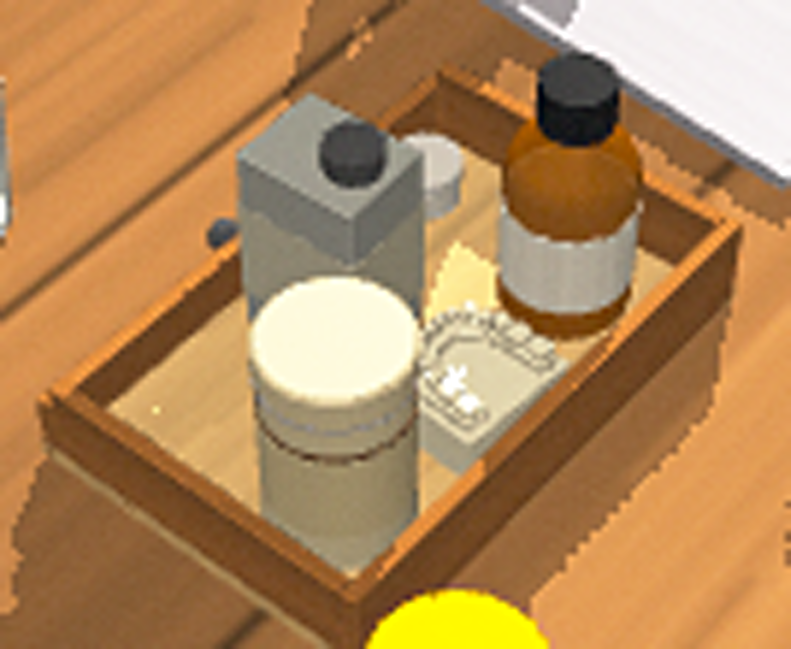

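View pics/c3.png

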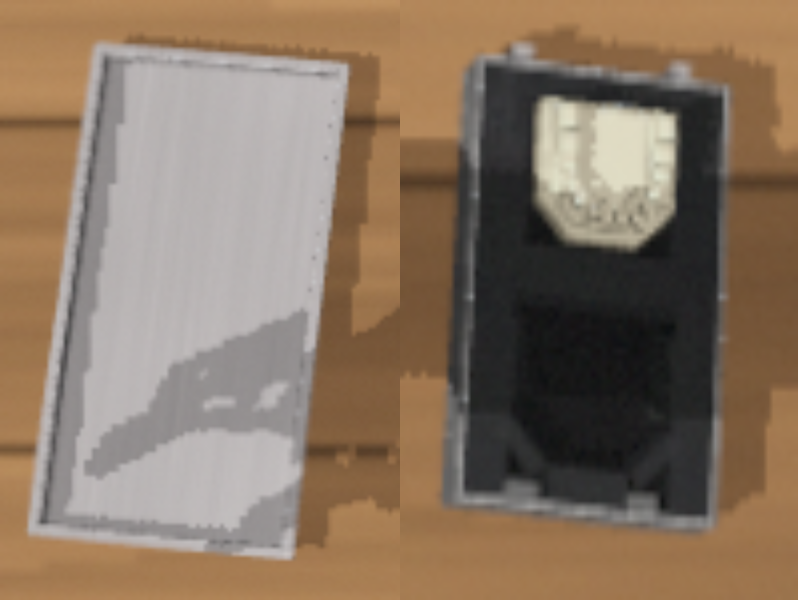

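```bash
python3 - <<'E'
from h import *
from itertools import count
T=[snap("top").astype(np.float32) for _ in range(1)][0];S=snap("scene").astype(np.float32)
def comps(m,x0,y0,x1,y1):
    mm=np.zeros_like(m);mm[y0:y1,x0:x1]=m[y0:y1,x0:x1]
    cs,_=cv2.findContours(mm,cv2.RETR_EXTERNAL,cv2.CHAIN_APPROX_NONE)
    return max(cs,key=cv2.contourArea)
def hsv(a): return cv2.cvtColor(a.astype(np.uint8),cv2.COLOR_BGR2HSV)
ht,hs=hsv(T),hsv(S)
for nm,p in (("lid",(343,166)),("cap",(273,165)),("can",(310,203)),("ccap",(310,191)),("cast",(310,170)),("floor",(340,205)),("steel",(200,190)),("rimwood",(310,152))): print(nm,T[p[1],p[0]],ht[p[1],p[0]])
for nm,p in (("lid",(312,223)),("cap",(353,181)),("can",(307,190)),("ccap",(315,191)),("steel",(360,155))): print(nm,S[p[1],p[0]],hs[p[1],p[0]])
# case enhanced
g=lambda a,x0,y0,x1,y1,s: cv2.resize(np.clip((a[y0:y1,x0:x1]-10)*4,0,255).astype(np.uint8),None,fx=s,fy=s,interpolation=cv2.INTER_CUBIC)
A=g(T,418,148,483,238,6);B=g(S,170,268,234,358,6)
cv2.imwrite("pics/c4.png",np.hstack([A,B]));print(A.shape,B.shape)
cv2.imwrite("pics/t1.png",T)
E
```

```text
lid [175. 206. 217.] [ 22  49 217]
cap [44. 44. 43.] [90  6 44]
can [132. 141. 143.] [ 25  20 143]
ccap [68. 70. 71.] [20 11 71]
cast [156. 178. 185.] [ 23  40 185]
floor [102. 144. 171.] [ 18 103 171]
steel [180. 181. 184.] [  8   6 184]
rimwood [ 55.  95. 140.] [ 14 155 140]
lid [221. 250. 254.] [ 26  33 254]
cap [63. 63. 64.] [ 0  4 64]
can [142. 158. 161.] [ 25  30 161]
ccap [74. 74. 73.] [90  3 74]
steel [243. 241. 246.] [168   5 246]
(540, 390, 3) (540, 384, 3)[ WARN:0@1.539] global loadsave.cpp:1063 imwrite_ Unsupported depth image for selected encoder is fallbacked to CV_8U.
```

View pics/c4.png

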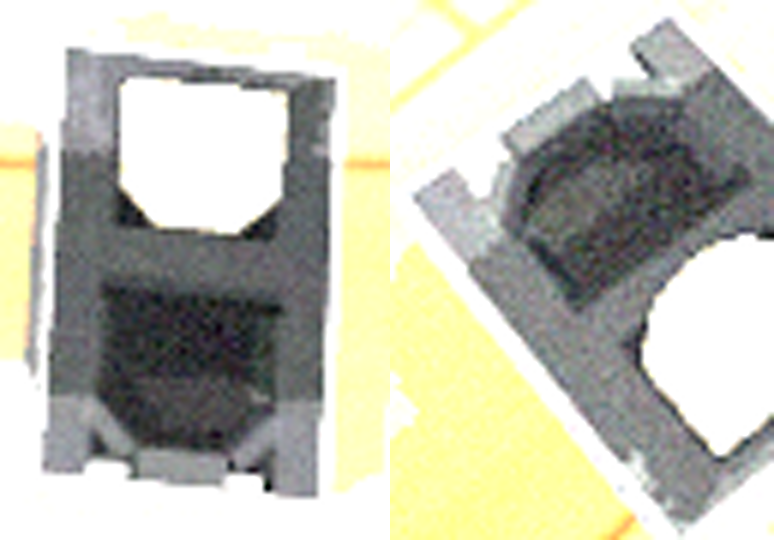

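```bash
python3 - <<'E'
from h import *
np.set_printoptions(precision=4,suppress=True)
def six(pts,ox,oy,s=6): return (np.array(pts,float)+.5)/s-.5+[ox,oy]
foamT=onz("top",six([(67,48),(335,78),(318,497),(43,470)],418,148),.027)
print("foam corners top",foamT[:,:2], foamT[:,:2].mean(0))
c=foamT[:,:2]
ax=((c[0]-c[3])+(c[1]-c[2]));ax/=np.linalg.norm(ax);print("yaw case",np.degrees(np.arctan2(ax[1],ax[0])),"sides",[np.linalg.norm(c[i]-c[(i+1)%4]) for i in range(4)])
yaw=np.arctan2(ax[1],ax[0]);Rz=np.array([[np.cos(yaw),-np.sin(yaw)],[np.sin(yaw),np.cos(yaw)]])
def loc(P): return (P[:,:2]-c.mean(0))@Rz
print("cut mouth top local",loc(onz("top",six([(100,285),(283,303),(95,390),(275,395),(133,478),(228,482)],418,148),.027)))
print("cut floor front edge?",loc(onz("top",six([(145,445),(225,455)],418,148),.012)))
print("scene local",loc(onz("scene",six([(745-390,178),(578-390,305),(636-390,60),(415-390,195),(683-390,530)],170,268),.027)))
uc=six([(120,85),(150,76),(290,95),(285,195),(240,232),(160,230),(120,190)],418,148)
print("upper local",loc(onz("top",uc,.04)))
# steel outer rim corners in c3 scale4
st=onz("top",six([(97,45),(348,64),(293,557),(30,533)],140,145,4),.013);print("steel",st[:,:2],st[:,:2].mean(0))
d=(st[0]-st[3])+(st[1]-st[2]);print("yaw",np.degrees(np.arctan2(d[1],d[0])),[np.linalg.norm(st[i]-st[(i+1)%4]) for i in range(4)])
# stock tray
b=onz("top",six([(50,33),(727,36)],245,145),.046);f=onz("top",six([(732,487),(48,487)],245,145),.034)
P=np.r_[b,f][:,:2];print("stock",P,P.mean(0)); e=(P[0]-P[1])+(P[3]-P[2]);print("yaw",np.degrees(np.arctan2(-e[0],e[1])))
# containers
img=cv2.imread("pics/top0.png");sc=cv2.imread("pics/scene0.png")
def big(m,x0,y0,x1,y1):
    mm=np.zeros(m.shape,np.uint8);mm[y0:y1,x0:x1]=m[y0:y1,x0:x1]*255
    cs,_=cv2.findContours(mm,cv2.RETR_EXTERNAL,cv2.CHAIN_APPROX_NONE);return max(cs,key=cv2.contourArea)
def circ(n,m,box,z):
    k=big(m,*box); el=cv2.fitEllipse(k); w=onz(n,k[:,0],z)
    (x,y),r=cv2.minEnclosingCircle(w[:,:2].astype(np.float32)); print(n,box,"ell",np.array(el[0]),el[1],"xy",onz(n,[el[0]],z)[0,:2],"r",r)
h=cv2.cvtColor(img,cv2.COLOR_BGR2HSV).astype(int);hs=cv2.cvtColor(sc,cv2.COLOR_BGR2HSV).astype(int)
circ("top",(h[...,2]>195)&(h[...,1]<75),(325,148,362,185),.108)
circ("scene",(hs[...,2]>225)&(hs[...,1]<70),(294,208,330,238),.108)
circ("top",(h[...,2]<75),(262,154,284,177),.130)
circ("top",(h[...,2]<100)&(h[...,1]<60),(302,183,318,200),.118)
k=big((abs(h[...,2]-140)<20)&(h[...,1]<35)|((h[...,2]<100)&(h[...,1]<60)),295,181,325,214);r=cv2.minAreaRect(k);bx=cv2.boxPoints(r);w=onz("top",bx,.106);print("can",bx,w[:,:2],w[:,:2].mean(0))
g=onz("top",six([(322,236),(455,233),(460,402),(326,405)],245,145),.106)[:,:2];print("can hand",g,g.mean(0))
cs=onz("top",six([(315,88),(470,97),(455,228),(355,230),(310,190)],245,145),.032);print("cast",cs[:,:2])
print("cup",onz("top",[(337,282)],.08))
E
```

```text
foam corners top [[ 0.6567 -0.2552]
 [ 0.6456 -0.359 ]
 [ 0.486  -0.3417]
 [ 0.4969 -0.2382]] [ 0.5713 -0.2985]
yaw case -6.15382753220884 sides [np.float64(0.10436571407334069), np.float64(0.1604856432708808), np.float64(0.10403184193998911), np.float64(0.16069198377312433)]
cut mouth top local [[-0.0093  0.0347]
 [-0.0087 -0.0353]
 [-0.0489  0.0344]
 [-0.0438 -0.0338]
 [-0.08    0.0182]
 [-0.0779 -0.0176]]
cut floor front edge? [[-0.0651  0.0101]
 [-0.0658 -0.0207]]
scene local [[-0.0046  0.0306]
 [-0.0038 -0.0352]
 [-0.0703  0.0305]
 [-0.0768 -0.0525]
 [ 0.0823 -0.0527]]
upper local [[ 0.0644  0.0347]
 [ 0.0692  0.0235]
 [ 0.0679 -0.0304]
 [ 0.0294 -0.03  ]
 [ 0.0135 -0.0134]
 [ 0.011   0.0168]
 [ 0.0244  0.0327]]
steel [[0.6599 0.3462]
 [0.6481 0.202 ]
 [0.3739 0.2247]
 [0.3859 0.3699]] [0.5169 0.2857]
yaw -4.849306873083582 [np.float64(0.14471187964461252), np.float64(0.27513018094849934), np.float64(0.14568572120893844), np.float64(0.27504858623809)]
stock [[ 0.6633  0.1391]
 [ 0.6623 -0.1091]
 [ 0.4973 -0.1083]
 [ 0.498   0.138 ]] [0.5802 0.0149]
yaw -0.20275640176782836
top (
[... 210 characters left out ...]
893432617) xy [ 0.6147 -0.0592] r 0.03144367039203644
top (262, 154, 284, 177) ell [273.4818 164.8924] (14.615367889404297, 16.75928497314453) xy [0.609  0.0877] r 0.01762525923550129
top (302, 183, 318, 200) ell [309.5    191.1513] (11.447863578796387, 12.372396469116211) xy [0.5579 0.016 ] r 0.012978654354810715
can [[299. 184.]
 [320. 184.]
 [320. 213.]
 [299. 213.]] [[ 0.575   0.0371]
 [ 0.575  -0.0056]
 [ 0.5155 -0.0051]
 [ 0.5156  0.0371]] [0.5453 0.0159]
can hand [[ 0.5752  0.0386]
 [ 0.5762 -0.0064]
 [ 0.5184 -0.0076]
 [ 0.5175  0.0372]] [0.5468 0.0155]
cast [[ 0.6461  0.0424]
 [ 0.6427 -0.0149]
 [ 0.5932 -0.009 ]
 [ 0.5925  0.0276]
 [ 0.6075  0.0441]]
cup [[ 0.378  -0.0394  0.08  ]]
```

The pictures show the following (top-camera pixels):
- **Cream tin:** the round tin is at (344,166). The yellow tin at (377,120) and the jars at (270,60) and (342,60) are not it.
- **Amber bottle:** at (273,168). The yellow bottle at (249,120) is not it.
- **Grey can:** at (310,195).
- **Cast:** the lower cast, teeth up, is in the tray at (310,172). The casts at (600,60), (598,93) and (596,128), the upper at (452,173) and the one in the articulator at (447,72) are not it.
- **Trays and case:** the steel tray is at (188,220), and the cutout is at about (449,210).

The close crop c1 confirms these choices. I'll start by moving to the bottle.

Call:
{"api": "move_arm", "payload": {
  "increments": [
    [0,0,0,0,0,-0.73,85],
    [0,0,0,0,0,-0.73,85],
    [0,0,0,0,0,-0.73,85],
    [0,0,0,0,0,-0.73,85],
    [-0.3,-0.4,0,0,0,0,85],
    [-0.47,-0.68,0,0,0,0,85],
    [-0.47,-0.68,0,0,0,0,85],
    [-0.47,-0.68,0,0,0,0,85],
    [-0.47,-0.68,0,0,0,0,85],
    [-0.47,-0.68,0,0,0,0,85]
  ],
  "squeeze": 40
}}

```text
clock: 1.2
eef_pos: [0.3906, 0.4055, 0.2312]
orientation: [[-1.0, -0.001, 0.0], [-0.001, 1.0, -0.0], [-0.0, -0.0, -1.0]]
ft_force: [0.7, 0.6, -0.2]
gripper_width: 0.0848
finger_force: 0.0
```

Call:
{"api": "move_arm", "payload": {
  "increments": [
    [-0.47,-0.68,0,0,0,0,85],
    [-0.47,-0.68,0,0,0,0,85],
    [-0.47,-0.68,0,0,0,0,85],
    [-0.47,-0.68,0,0,0,0,85],
    [-0.47,-0.68,0,0,0,0,85],
    [-0.47,-0.68,0,0,0,0,85],
    [-0.47,-0.68,0,0,0,0,60],
    [-0.47,-0.68,0,0,0,0,60],
    [-0.47,-0.68,0,0,0,0,60],
    [-0.2,-0.28,0,0,0,0,60]
  ]
}}

```text
clock: 2.2
eef_pos: [0.6136, 0.0812, 0.2309]
orientation: [[-1.0, 0.006, 0.001], [0.006, 1.0, -0.004], [-0.001, -0.004, -1.0]]
ft_force: [-1.4, -0.2, -0.7]
gripper_width: 0.06
finger_force: 0.0
```

```bash
python3 - <<'E'
from h import *
np.set_printoptions(precision=4,suppress=True)
T=cv2.imread("pics/t1.png").astype(np.float32).mean(2);S=cv2.imread("pics/scene0.png").astype(np.float32).mean(2)
c=np.array([.5713,-.2985]);yaw=np.radians(-6.15);u=np.array([np.cos(yaw),np.sin(yaw)]);v=np.array([-u[1],u[0]])
def prof(a,n,pts):
    P=np.c_[pts,np.full(len(pts),.027)];q=proj(n,P).astype(np.float32);return cv2.remap(a,q[:,0].copy(),q[:,1].copy(),cv2.INTER_LINEAR)[:,0]
for n,a in(("top",T),("scene",S)):
    xs=np.arange(-.094,.014,.002)
    m=np.mean([prof(a,n,c+xs[:,None]*u+y*v) for y in np.arange(-.012,.013,.004)],0)
    print(n,"x");print(' '.join(f"{int(round(x*1000))}:{int(k)}" for x,k in zip(xs,m)))
    ys=np.arange(-.062,.063,.002)
    m=np.mean([prof(a,n,c+ys[:,None]*v+x*u) for x in np.arange(-.045,-.02,.004)],0)
    print(n,"y");print(' '.join(f"{int(round(x*1000))}:{int(k)}" for x,k in zip(ys,m)))
o=bot.get_obs();print(o["clock"],o["eef_pos"],o["orientation"],o["joint_positions"])
E
```

```text
top x
-94:117 -92:114 -90:111 -88:107 -86:114 -84:129 -82:104 -80:60 -78:48 -76:49 -74:49 -72:49 -70:47 -68:37 -66:25 -64:22 -62:22 -60:24 -58:27 -56:27 -54:27 -52:27 -50:28 -48:28 -46:28 -44:28 -42:27 -40:24 -38:23 -36:21 -34:21 -32:21 -30:20 -28:21 -26:21 -24:21 -22:20 -20:20 -18:21 -16:21 -14:20 -12:20 -10:23 -8:28 -6:30 -4:33 -2:35 0:35 2:36 4:36 6:36 8:36 10:35 12:35
top y
-62:89 -60:88 -58:89 -56:98 -54:98 -52:63 -50:37 -48:36 -46:36 -44:36 -42:36 -40:36 -38:36 -36:36 -34:32 -32:28 -30:27 -28:28 -26:27 -24:24 -22:22 -20:22 -18:22 -16:22 -14:23 -12:23 -10:22 -8:23 -6:22 -4:22 -2:23 0:23 2:21 4:22 6:23 8:23 10:22 12:22 14:23 16:22 18:23 20:22 22:22 24:22 26:22 28:23 30:25 32:28 34:32 36:36 38:36 40:36 42:36 44:36 46:36 48:36 50:36 52:51 54:94 56:75 58:57 60:60 62:78
scene x
-94:135 -92:135 -90:136 -88:135 -86:134 -84:143 -82:155 -80:124 -78:76 -76:55 -74:55 -72:56 -70:57 -68:56 -66:50 -64:39 -62:32 -60:32 -58:31 -56:27 -54:26 -52:27 -50:26 -48:27 -46:30 -44:30 -42:30 -40:30 -38:32 -36:34 -34:33 -32:34 -30:34 -28:31 -26:28 -24:28 -22:27 -20:26 -18:26 -16:28 -14:28 -12:25 -10:25 -8:27 -6:26 -4:27 -2:32 0:40 2:42 4:42 6:41 8:52 10:111 12:162
scene y
-62:94 -60:86 -58:120 -56:104 -54:54 -52:46 -50:47 -48:47 -46:46 -44:45 -42:47 -40:47 -38:44 -36:34 -34:29 -32:30 -30:33 -28:33 -26:34 -24:33 -22:33 -20:34 -18:34 -16:33 -14:34 -12:34 -10:33 -8:32 -6:33 -4:33 -2:32 0:30 2:31 4:29 6:28 8:28 10:27 12:27 14:27 16:26 18:27 20:25 22:28 24:32 26:34 28:35 30:37 32:38 34:40 36:40 38:41 40:40 42:41 44:41 46:38 48:41 50:78 52:128 54:126 56:134 58:135 60:135 62:135
2.2 [0.6136 0.0812 0.2309] [[-1.      0.0062  0.0008]
 [ 0.0062  1.     -0.0039]
 [-0.0008 -0.0039 -1.    ]] [-0.1267  0.5661 -0.0701  1.5196  0.0477  1.0574  1.3552]
```

Call:
{"api": "move_arm", "payload": {
  "increments": [
    [0,0,0,0,0,0,60],
    [0,0,0,0,0,0,60],
    [0,0,0,0,0,0,60]
  ]
}}

```text
clock: 2.5
eef_pos: [0.6105, 0.0904, 0.2313]
orientation: [[-1.0, -0.005, -0.001], [-0.005, 1.0, 0.002], [0.001, 0.002, -1.0]]
ft_force: [0.0, -0.3, 0.5]
gripper_width: 0.0601
finger_force: 0.0
```

```bash
python3 - <<'E'
from h import *
T=snap("top");S=snap("scene")
cv2.imwrite("pics/c5.png",np.hstack([cv2.resize(T[110:230,230:380],None,fx=2.6,fy=2.6),cv2.resize(S[100:220,280:430],None,fx=2.6,fy=2.6)]))
print(bot.get_obs()["eef_pos"])
E
```

```text
[0.61073075 0.08987673 0.23147425]
```

View pics/c5.png

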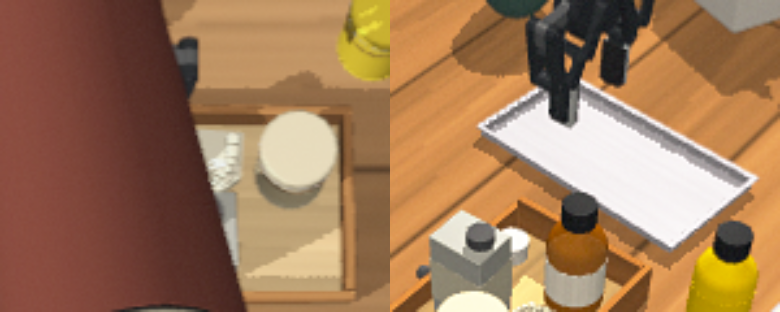

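Picture c5 shows the gripper lined up over the bottle cap at (580,210). The arm hides that area from the top camera. I'll descend and grip the cap.

Call:
{"api": "move_arm", "payload": {
  "increments": [
    [0,-0.05,0.2,0,0,0,60],
    [0,0,0.4,0,0,0,60],
    [0,0,0.5,0,0,0,60],
    [0,0,0.5,0,0,0,60],
    [0,0,0.4,0,0,0,60],
    [0,0,0.3,0,0,0,60],
    [0,0,0.2,0,0,0,60],
    [0,0,0.1,0,0,0,60],
    [0,0,0,0,0,0,60],
    [0,0,0,0,0,0,60]
  ]
}}

```text
clock: 3.6
eef_pos: [0.6122, 0.0849, 0.1019]
orientation: [[-1.0, -0.001, 0.001], [-0.001, 1.0, 0.0], [-0.001, 0.0, -1.0]]
ft_force: [0.3, 1.0, 0.6]
gripper_width: 0.0599
finger_force: 0.0
```

Call:
{"api": "move_arm", "payload": {
  "increments": [
    [0,0,0,0,0,0,20],
    [0,0,0,0,0,0,20],
    [0,0,0,0,0,0,20],
    [0,0,0,0,0,0,20],
    [0,0,0,0,0,0,20],
    [0,0,0,0,0,0,20],
    [0,0,0,0,0,0,20]
  ]
}}

```text
clock: 4.3
eef_pos: [0.6123, 0.0854, 0.1022]
orientation: [[-1.0, -0.001, 0.002], [-0.001, 1.0, 0.001], [-0.002, 0.001, -1.0]]
ft_force: [-0.5, 1.9, 4.9]
gripper_width: 0.0303
finger_force: 39.8
```

Call:
{"api": "move_arm", "payload": {
  "increments": [
    [0,0,-0.1,0,0,0,20],
    [0,0,-0.3,0,0,0,20],
    [0,0,-0.4,0,0,0,20],
    [0,0,-0.5,0,0,0,20],
    [0,0.1,-0.4,0,0,0,20],
    [0,0.2,-0.2,0,0,0,20],
    [0,0.3,-0.1,0,0,0,20],
    [0.05,0.4,0,0,0,0,20],
    [0.05,0.5,0,0,0,0,20],
    [0.05,0.5,0,0,0,0,20]
  ]
}}

```text
clock: 5.3
eef_pos: [0.6024, 0.1867, 0.1994]
orientation: [[-1.0, -0.002, -0.004], [-0.002, 1.0, -0.001], [0.004, -0.001, -1.0]]
ft_force: [-0.2, 0.8, -3.7]
gripper_width: 0.0305
finger_force: 40.0
```

Call:
{"api": "move_arm", "payload": {
  "increments": [
    [0.05,0.5,0,0,0,0,20],
    [0,0.5,0,0,0,0,20],
    [0,0.4,0,0,0,0,20],
    [0,0.3,0,0,0,0,20],
    [0,0.15,0.1,0,0,0,20],
    [0,0,0.3,0,0,0,20],
    [0,0,0.4,0,0,0,20],
    [0,0,0.4,0,0,0,20],
    [0,0,0.3,0,0,0,20],
    [0,0,0.2,0,0,0,20]
  ]
}}

```text
clock: 6.3
eef_pos: [0.601, 0.2754, 0.1142]
orientation: [[-1.0, 0.001, -0.003], [0.001, 1.0, -0.003], [0.003, -0.003, -1.0]]
ft_force: [-0.3, -0.2, -4.7]
gripper_width: 0.0308
finger_force: 40.1
```

Call:
{"api": "move_arm", "payload": {
  "increments": [
    [0,0,0.1,0,0,0,20],
    [0,0,0.1,0,0,0,20],
    [0,0,0.05,0,0,0,20],
    [0,0,0,0,0,0,20],
    [0,0,0,0,0,0,20],
    [0,0,0,0,0,0,20]
  ]
}}

```text
clock: 6.9
eef_pos: [0.6018, 0.2774, 0.1044]
orientation: [[-1.0, -0.001, 0.001], [-0.001, 1.0, 0.0], [-0.001, 0.0, -1.0]]
ft_force: [-0.1, 0.3, -3.3]
gripper_width: 0.0309
finger_force: 40.1
```

Call:
{"api": "move_arm", "payload": {
  "increments": [
    [0,0,0.06,0,0,0,20],
    [0,0,0.05,0,0,0,20],
    [0,0,0.03,0,0,0,20],
    [0,0,0,0,0,0,20],
    [0,0,0,0,0,0,20]
  ]
}}

```text
clock: 7.4
eef_pos: [0.6014, 0.2772, 0.0967]
orientation: [[-1.0, -0.001, -0.0], [-0.001, 1.0, -0.0], [0.0, -0.0, -1.0]]
ft_force: [-0.3, 0.5, -3.6]
gripper_width: 0.0312
finger_force: 40.1
```

Call:
{"api": "move_arm", "payload": {
  "increments": [
    [0,0,0.02,0,0,0,20],
    [0,0,0,0,0,0,20],
    [0,0,0.02,0,0,0,20],
    [0,0,0,0,0,0,20]
  ]
}}

```text
clock: 7.8
eef_pos: [0.6021, 0.2776, 0.0962]
orientation: [[-1.0, -0.001, 0.002], [-0.001, 1.0, 0.001], [-0.002, 0.001, -1.0]]
ft_force: [-2.1, -0.9, 4.6]
gripper_width: 0.0308
finger_force: 40.7
```

Call:
{"api": "move_arm", "payload": {
  "increments": [
    [0,0,0,0,0,0,60],
    [0,0,0,0,0,0,60],
    [0,0,0,0,0,0,60],
    [0,0,0,0,0,0,60],
    [0,0,0,0,0,0,60],
    [0,0,-0.2,0,0,0,60],
    [0,0,-0.5,0,0,0,60],
    [0,0,-0.6,0,0,0,75],
    [0,0,-0.6,0,0,0,75],
    [0,0,-0.6,0,0,0,75]
  ]
}}

```text
clock: 8.8
eef_pos: [0.6015, 0.2773, 0.2219]
orientation: [[-1.0, -0.001, 0.001], [-0.001, 1.0, 0.0], [-0.001, 0.0, -1.0]]
ft_force: [0.7, 0.7, -0.0]
gripper_width: 0.0749
finger_force: 0.0
```

Call:
{"api": "move_arm", "payload": {
  "increments": [
    [0.1,-0.4,0,0,0,0,75],
    [0.2,-0.7,0,0,0,0,75],
    [0.2,-0.9,0,0,0,0,75],
    [0.2,-0.9,0,0,0,0,75],
    [0.2,-0.9,0,0,0,0,75],
    [0.2,-0.8,0,0,0,0,75],
    [0,-0.45,0,0,0,0,75],
    [0,-0.2,0,0,0,0,75],
    [0,0,0,0,0,0,75],
    [0,0,0,0,0,0,75]
  ]
}}

```text
clock: 9.8
eef_pos: [0.5471, 0.0168, 0.2201]
orientation: [[-1.0, -0.003, 0.001], [-0.003, 1.0, 0.002], [-0.001, 0.002, -1.0]]
ft_force: [0.6, 0.5, -0.5]
gripper_width: 0.0753
finger_force: 0.0
```

```bash
python3 - <<'E'
from h import *
S=snap("scene")
cv2.imwrite("pics/c6.png",cv2.resize(S[80:280,230:430],None,fx=3,fy=3))
o=bot.get_obs();print(o["eef_pos"])
E
```

```text
[0.54697738 0.01727957 0.21993965]
```

View pics/c6.png

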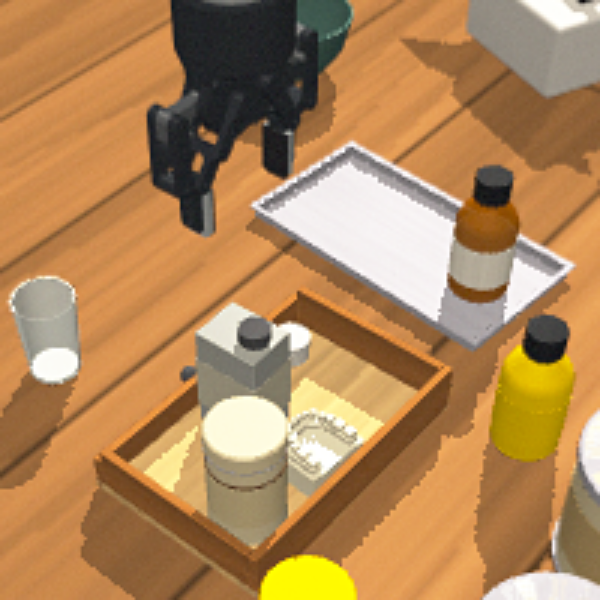

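c6 shows the bottle upright on the steel tray at (485,250) and the gripper above the can. I'll grip the can next.

Call:
{"api": "move_arm", "payload": {
  "increments": [
    [0,-0.03,0.2,0,0,0,75],
    [0,0,0.4,0,0,0,75],
    [0,0,0.5,0,0,0,75],
    [0,0,0.6,0,0,0,75],
    [0,0,0.6,0,0,0,75],
    [0,0,0.4,0,0,0,75],
    [0,0,0.3,0,0,0,75],
    [0,0,0.15,0,0,0,75],
    [0,0,0.05,0,0,0,75],
    [0,0,0,0,0,0,75]
  ]
}}

```text
clock: 10.85
eef_pos: [0.5469, 0.0137, 0.0597]
orientation: [[-1.0, -0.002, -0.0], [-0.002, 1.0, 0.0], [0.0, 0.0, -1.0]]
ft_force: [0.1, 0.1, 0.7]
gripper_width: 0.0749
finger_force: 0.0
```

Call:
{"api": "move_arm", "payload": {
  "increments": [
    [0,0,0,0,0,0,35],
    [0,0,0,0,0,0,35],
    [0,0,0,0,0,0,35],
    [0,0,0,0,0,0,35],
    [0,0,0,0,0,0,35],
    [0,0,0,0,0,0,35]
  ]
}}

```text
clock: 11.45
eef_pos: [0.5474, 0.0136, 0.0608]
orientation: [[-1.0, -0.001, 0.002], [-0.001, 1.0, 0.0], [-0.002, 0.0, -1.0]]
ft_force: [-0.4, 1.8, 6.2]
gripper_width: 0.0458
finger_force: 41.0
```

Call:
{"api": "move_arm", "payload": {
  "increments": [
    [0,0,-0.1,0,0,0,35],
    [0,0,-0.3,0,0,0,35],
    [0,0,-0.4,0,0,0,35],
    [0,0,-0.4,0,0,0,35],
    [0,0.1,-0.35,0,0,0,35],
    [0.1,0.3,-0.2,0,0,0,35],
    [0.1,0.4,-0.05,0,0,0,35],
    [0.1,0.6,0,0,0,0,35],
    [0.1,0.7,0,0,0,0,35],
    [0.1,0.7,0,0,0,0,35]
  ]
}}

```text
clock: 12.45
eef_pos: [0.5195, 0.1549, 0.1488]
orientation: [[-1.0, -0.001, -0.003], [-0.001, 1.0, -0.001], [0.003, -0.001, -1.0]]
ft_force: [-0.1, -0.1, -4.9]
gripper_width: 0.0456
finger_force: 41.6
```

Call:
{"api": "move_arm", "payload": {
  "increments": [
    [0.1,0.7,0,0,0,0,35],
    [0,0.7,0,0,0,0,35],
    [0,0.6,0,0,0,0,35],
    [0,0.4,0,0,0,0,35],
    [0,0.24,0,0,0,0,35],
    [0,0,0.2,0,0,0,35],
    [0,0,0.4,0,0,0,35],
    [0,0,0.5,0,0,0,35],
    [0,0,0.4,0,0,0,35],
    [0,0,0.2,0,0,0,35]
  ]
}}

```text
clock: 13.45
eef_pos: [0.5149, 0.2818, 0.0619]
orientation: [[-1.0, 0.002, -0.005], [0.002, 1.0, -0.005], [0.005, -0.005, -1.0]]
ft_force: [-1.1, -0.8, -4.4]
gripper_width: 0.0458
finger_force: 41.4
```

Call:
{"api": "move_arm", "payload": {
  "increments": [
    [0,0,0.1,0,0,0,35],
    [0,0,0.04,0,0,0,35],
    [0,0,0.04,0,0,0,35],
    [0,0,0,0,0,0,35],
    [0,0,0,0,0,0,35]
  ]
}}

```text
clock: 13.95
eef_pos: [0.5169, 0.2854, 0.0565]
orientation: [[-1.0, -0.001, 0.001], [-0.001, 1.0, 0.001], [-0.001, 0.001, -1.0]]
ft_force: [-0.2, 0.7, -4.2]
gripper_width: 0.0458
finger_force: 41.5
```

Call:
{"api": "move_arm", "payload": {
  "increments": [
    [0,0,0.02,0,0,0,35],
    [0,0,0,0,0,0,35],
    [0,0,0.02,0,0,0,35],
    [0,0,0,0,0,0,35]
  ]
}}

```text
clock: 14.35
eef_pos: [0.5165, 0.2853, 0.0548]
orientation: [[-1.0, -0.001, 0.0], [-0.001, 1.0, 0.0], [-0.0, 0.0, -1.0]]
ft_force: [-2.6, -1.1, 5.0]
gripper_width: 0.0464
finger_force: 41.7
```

Call:
{"api": "move_arm", "payload": {
  "increments": [
    [0,0,0,0,0,0,75],
    [0,0,0,0,0,0,75],
    [0,0,0,0,0,0,75],
    [0,0,0,0,0,0,75],
    [0,0,-0.2,0,0,0,80],
    [0,0,-0.5,0,0,0,85],
    [0,0,-0.7,0,0,0,85],
    [0,0,-0.7,0,0,0,85],
    [0,0,-0.7,0,0,0,85],
    [0,0,-0.5,0,0,0,85]
  ]
}}

```text
clock: 15.35
eef_pos: [0.5172, 0.2856, 0.2223]
orientation: [[-1.0, -0.001, 0.004], [-0.001, 1.0, 0.002], [-0.004, 0.002, -1.0]]
ft_force: [0.8, 0.5, -0.1]
gripper_width: 0.0847
finger_force: 0.0
```

Call:
{"api": "move_arm", "payload": {
  "increments": [
    [-0.1,-0.4,0,0,0,0,85],
    [-0.2,-0.8,0,0,0,0,85],
    [-0.3,-0.9,0,0,0,0,85],
    [-0.3,-0.9,0,0,0,0,85],
    [-0.3,-0.9,0,0,0,0,85],
    [-0.3,-0.9,0,0,0,0,85],
    [-0.2,-0.8,0,0,0,0,85],
    [-0.21,-0.7,0,0,0,0,85],
    [0,-0.4,0,0,0,0,85],
    [0,-0.15,0,0,0,0,85]
  ]
}}

```text
clock: 16.35
eef_pos: [0.6121, -0.0613, 0.2193]
orientation: [[-1.0, 0.004, 0.0], [0.004, 1.0, -0.002], [-0.0, -0.002, -1.0]]
ft_force: [0.5, 0.9, 0.1]
gripper_width: 0.085
finger_force: 0.0
```

Call:
{"api": "move_arm", "payload": {
  "increments": [
    [0,0,0,0,0,0,85],
    [0,0,0,0,0,0,85],
    [0,0,0,0,0,0,85]
  ]
}}

```text
clock: 16.65
eef_pos: [0.6123, -0.0545, 0.219]
orientation: [[-1.0, -0.005, 0.0], [-0.005, 1.0, 0.002], [-0.0, 0.002, -1.0]]
ft_force: [1.5, 0.7, 0.0]
gripper_width: 0.085
finger_force: 0.0
```

```bash
python3 - <<'E'
from h import *
S=snap("scene")
cv2.imwrite("pics/c7.png",cv2.resize(S[60:300,230:430],None,fx=2.5,fy=2.5))
o=bot.get_obs();print(o["eef_pos"])
E
```

```text
[ 0.61230837 -0.05486126  0.21897799]
```

View pics/c7.png

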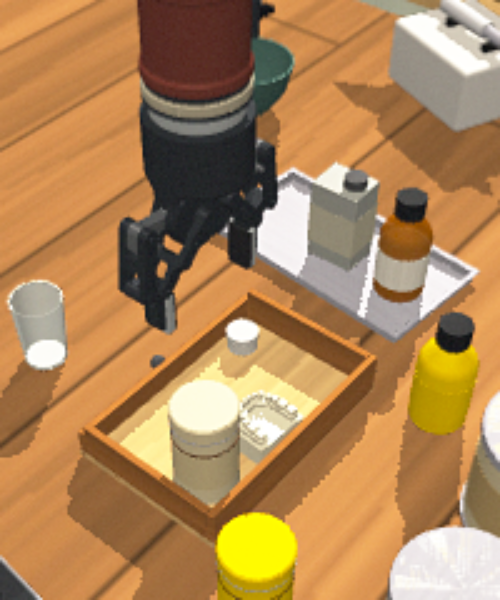

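c7 shows the bottle at (400,260) and the can at (342,215) upright on the steel tray. The gripper is above the tin.

Call:
{"api": "move_arm", "payload": {
  "increments": [
    [0,-0.03,0.2,0,0,0,85],
    [0,0,0.4,0,0,0,85],
    [0,0,0.5,0,0,0,85],
    [0,0,0.6,0,0,0,85],
    [0,0,0.6,0,0,0,85],
    [0,0,0.4,0,0,0,85],
    [0,0,0.3,0,0,0,85],
    [0,0,0.2,0,0,0,85],
    [0,0,0.05,0,0,0,85],
    [0,0,0,0,0,0,85]
  ]
}}

```text
clock: 17.7
eef_pos: [0.6123, -0.0586, 0.0561]
orientation: [[-1.0, -0.001, -0.0], [-0.001, 1.0, -0.0], [0.0, -0.0, -1.0]]
ft_force: [0.1, 0.5, 0.2]
gripper_width: 0.0848
finger_force: 0.0
```

Call:
{"api": "move_arm", "payload": {
  "increments": [
    [0,0,0,0,0,0,50],
    [0,0,0,0,0,0,50],
    [0,0,0,0,0,0,50],
    [0,0,0,0,0,0,50],
    [0,0,0,0,0,0,50]
  ]
}}

```text
clock: 18.2
eef_pos: [0.6132, -0.0586, 0.0575]
orientation: [[-1.0, -0.001, 0.002], [-0.001, 1.0, -0.0], [-0.002, -0.0, -1.0]]
ft_force: [-0.6, 1.3, 6.3]
gripper_width: 0.0604
finger_force: 43.0
```

Call:
{"api": "move_arm", "payload": {
  "increments": [
    [0,0,-0.1,0,0,0,50],
    [0,0,-0.3,0,0,0,50],
    [0,0,-0.5,0,0,0,50],
    [0,0,-0.5,0,0,0,50],
    [0,0,-0.5,0,0,0,50],
    [0.1,0.1,-0.3,0,0,0,50],
    [0.3,0.3,-0.2,0,0,0,50],
    [0.4,0.5,0,0,0,0,50],
    [0.5,0.6,0,0,0,0,50],
    [0.5,0.6,0,0,0,0,50]
  ]
}}

```text
clock: 19.2
eef_pos: [0.5202, 0.0472, 0.1762]
orientation: [[-1.0, -0.0, -0.001], [-0.0, 1.0, 0.0], [0.001, 0.0, -1.0]]
ft_force: [1.0, 0.4, -1.8]
gripper_width: 0.0605
finger_force: 44.2
```

Call:
{"api": "move_arm", "payload": {
  "increments": [
    [0.5,0.6,0,0,0,0,50],
    [0.5,0.6,0,0,0,0,50],
    [0.4,0.6,0,0,0,0,50],
    [0.3,0.6,0,0,0,0,50],
    [0.12,0.6,0,0,0,0,50],
    [0,0.6,0,0,0,0,50],
    [0,0.6,0,0,0,0,50],
    [0,0.4,0,0,0,0,50],
    [0,0.23,0,0,0,0,50],
    [0,0.1,0,0,0,0,50]
  ]
}}

```text
clock: 20.2
eef_pos: [0.4301, 0.2934, 0.1762]
orientation: [[-1.0, -0.003, -0.001], [-0.003, 1.0, -0.0], [0.001, -0.0, -1.0]]
ft_force: [-1.1, -0.5, -2.3]
gripper_width: 0.0603
finger_force: 44.2
```

Call:
{"api": "move_arm", "payload": {
  "increments": [
    [0,0,0.2,0,0,0,50],
    [0,0,0.4,0,0,0,50],
    [0,0,0.5,0,0,0,50],
    [0,0,0.5,0,0,0,50],
    [0,0,0.4,0,0,0,50],
    [0,0,0.3,0,0,0,50],
    [0,0,0.1,0,0,0,50],
    [0,0,0.03,0,0,0,50],
    [0,0,0,0,0,0,50],
    [0,0,0,0,0,0,50]
  ]
}}

```text
clock: 21.2
eef_pos: [0.4316, 0.2927, 0.0556]
orientation: [[-1.0, -0.001, 0.001], [-0.001, 1.0, 0.001], [-0.001, 0.001, -1.0]]
ft_force: [-0.1, 0.0, -2.7]
gripper_width: 0.0606
finger_force: 44.3
```

Call:
{"api": "move_arm", "payload": {
  "increments": [
    [0,0,0.04,0,0,0,50],
    [0,0,0.03,0,0,0,50],
    [0,0,0.02,0,0,0,50],
    [0,0,0,0,0,0,50]
  ]
}}

```text
clock: 21.6
eef_pos: [0.4314, 0.2929, 0.0515]
orientation: [[-1.0, -0.001, 0.001], [-0.001, 1.0, 0.001], [-0.001, 0.001, -1.0]]
ft_force: [-0.9, -1.0, 4.9]
gripper_width: 0.0601
finger_force: 44.5
```

Call:
{"api": "move_arm", "payload": {
  "increments": [
    [0,0,0,0,0,0,85],
    [0,0,0,0,0,0,85],
    [0,0,0,0,0,0,85],
    [0,0,0,0,0,0,85],
    [0,0,-0.2,0,0,0,85],
    [0,0,-0.5,0,0,0,85],
    [0,0,-0.7,0,0,0,80],
    [0,0,-0.7,0,0,0,75],
    [0,0,-0.7,0,0,0,75],
    [0,0,-0.6,0,0,0,75]
  ]
}}

```text
clock: 22.6
eef_pos: [0.4311, 0.2927, 0.223]
orientation: [[-1.0, -0.001, 0.002], [-0.001, 1.0, 0.001], [-0.002, 0.001, -1.0]]
ft_force: [0.4, -0.5, 0.2]
gripper_width: 0.0748
finger_force: 0.0
```

Call:
{"api": "move_arm", "payload": {
  "increments": [
    [-0.3,-0.4,0,0,0,0,75],
    [-0.5,-0.7,0,0,0,0,75],
    [-0.6,-0.8,0,0,0,0,75],
    [-0.6,-0.8,0,0,0,0,75],
    [-0.6,-0.8,0,0,0,0,75],
    [-0.5,-0.8,0,0,0,0,75],
    [-0.4,-0.7,0,0,0,0,75],
    [-0.21,-0.4,0,0,0,0.34,75],
    [0,-0.18,0,0,0,0,75],
    [0,0,0,0,0,0,75]
  ]
}}

```text
clock: 23.6
eef_pos: [0.6153, 0.0138, 0.2203]
orientation: [[-0.999, 0.047, -0.001], [0.047, 0.999, 0.0], [0.001, 0.0, -1.0]]
ft_force: [-0.5, -0.0, 0.1]
gripper_width: 0.0749
finger_force: 0.0
```

Call:
{"api": "move_arm", "payload": {
  "increments": [
    [0,0,0.4,0,0,0,75],
    [0,0,0.5,0,0,0,75],
    [0,0,0.5,0,0,0,75],
    [0,0,0.5,0,0,0,75],
    [0,0,0,0,0,0,75],
    [0,0,0,0,0,0,75]
  ]
}}

```text
clock: 24.2
eef_pos: [0.6158, 0.0165, 0.1258]
orientation: [[-0.999, 0.043, -0.001], [0.043, 0.999, 0.002], [0.001, 0.002, -1.0]]
ft_force: [-0.3, 0.1, 0.9]
gripper_width: 0.0748
finger_force: 0.0
```

```bash
python3 - <<'E'
from h import *
S=snap("scene");T=snap("top")
cv2.imwrite("pics/c8.png",np.hstack([cv2.resize(S[150:290,250:400],None,fx=4,fy=4),cv2.resize(S[100:240,300:440],None,fx=1.4,fy=4)]))
cv2.imwrite("pics/t8.png",T);cv2.imwrite("pics/s8.png",S)
o=bot.get_obs();print(o["eef_pos"],o["orientation"])
E
```

```text
[0.61716074 0.01529428 0.12712668] [[-9.98996927e-01  4.46795324e-02  2.97986102e-03]
 [ 4.46823871e-02  9.99000839e-01  8.98369271e-04]
 [-2.93674494e-03  1.03061544e-03 -9.99995157e-01]]
```

View pics/c8.png

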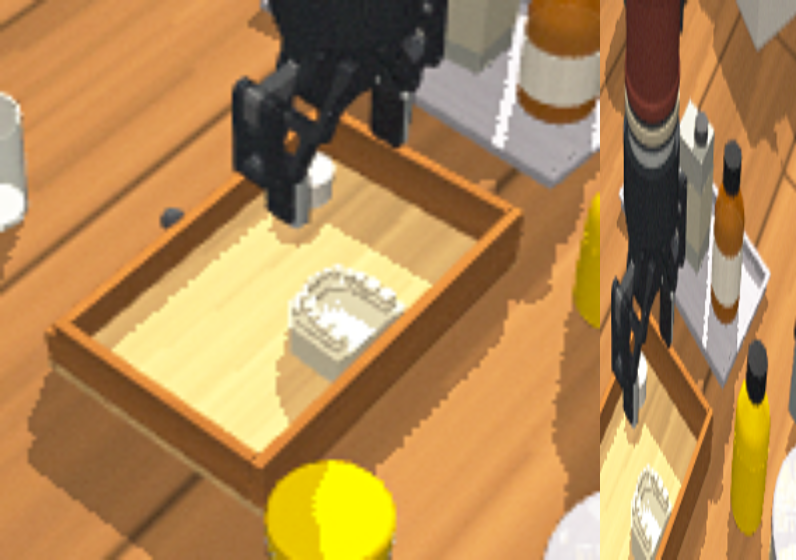

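c8 shows the cast alone at the back of the tray at (345,315), with the gripper above it. I'll descend to the cast.

Call:
{"api": "move_arm", "payload": {
  "increments": [
    [0,-0.02,0.3,0,0,0,75],
    [0,0,0.4,0,0,0,75],
    [0,0,0.4,0,0,0,75],
    [0,0,0.4,0,0,0,75],
    [0,0,0.3,0,0,0,75],
    [0,0,0.2,0,0,0,75],
    [0,0,0.08,0,0,0,75],
    [0,0,0,0,0,0,75],
    [0,0,0,0,0,0,75],
    [0,0,0,0,0,0,75]
  ]
}}

```text
clock: 25.3
eef_pos: [0.6169, 0.0128, 0.0222]
orientation: [[-0.999, 0.047, 0.002], [0.047, 0.999, 0.0], [-0.002, 0.0, -1.0]]
ft_force: [-0.4, 0.6, 0.1]
gripper_width: 0.075
finger_force: 0.0
```

Call:
{"api": "move_arm", "payload": {
  "increments": [
    [0,0,0,0,0,0,45],
    [0,0,0,0,0,0,45],
    [0,0,0,0,0,0,45],
    [0,0,0,0,0,0,45],
    [0,0,0,0,0,0,45],
    [0,0,0,0,0,0,45]
  ]
}}

```text
clock: 25.9
eef_pos: [0.6168, 0.0129, 0.0224]
orientation: [[-0.999, 0.047, 0.001], [0.047, 0.999, 0.0], [-0.001, 0.0, -1.0]]
ft_force: [-1.2, -0.3, 6.3]
gripper_width: 0.0565
finger_force: 43.0
```

Call:
{"api": "move_arm", "payload": {
  "increments": [
    [0,0,-0.1,0,0,0,45],
    [0,0,-0.2,0,0,0,45],
    [0,0,-0.4,0,0,0,45],
    [0,0,-0.4,0,0,0,45],
    [0,0,-0.4,0,0,0,45],
    [0,0,-0.2,0,0,0.43,45],
    [0.1,-0.2,-0.1,0,0,0,45],
    [0.1,-0.4,0,0,0,0,45],
    [0.1,-0.5,0,0,0,0,45],
    [0.1,-0.6,0,0,0,0,45]
  ]
}}

```text
clock: 26.9
eef_pos: [0.5859, -0.07, 0.1109]
orientation: [[-0.995, 0.103, -0.002], [0.103, 0.995, 0.0], [0.002, 0.0, -1.0]]
ft_force: [0.7, -0.1, -1.4]
gripper_width: 0.0563
finger_force: 42.8
```

Call:
{"api": "move_arm", "payload": {
  "increments": [
    [0.1,-0.7,0,0,0,0,45],
    [0.1,-0.7,0,0,0,0,45],
    [0.1,-0.7,0,0,0,0,45],
    [0.1,-0.7,0,0,0,0,45],
    [0.1,-0.7,0,0,0,0,45],
    [0.1,-0.6,0,0,0,0,45],
    [0,-0.35,0,0,0,0,45],
    [0,-0.16,0,0,0,0,45],
    [0,0,0,0,0,0,45],
    [0,0,0,0,0,0,45]
  ]
}}

```text
clock: 27.9
eef_pos: [0.5338, -0.2932, 0.1111]
orientation: [[-0.995, 0.103, 0.0], [0.103, 0.995, 0.002], [0.0, 0.002, -1.0]]
ft_force: [0.3, 0.2, -1.6]
gripper_width: 0.0561
finger_force: 42.8
```

Call:
{"api": "move_arm", "payload": {
  "increments": [
    [0,0,0.2,0,0,0,45],
    [0,0,0.3,0,0,0,45],
    [0,0,0.2,0,0,0,45],
    [0,0,0,0,0,0,45],
    [0,0,0,0,0,0,45],
    [0,0,0,0,0,0,45]
  ]
}}

```text
clock: 28.5
eef_pos: [0.5335, -0.2956, 0.0768]
orientation: [[-0.994, 0.106, 0.001], [0.106, 0.994, -0.001], [-0.001, -0.0, -1.0]]
ft_force: [-0.2, -0.1, -1.4]
gripper_width: 0.0562
finger_force: 42.8
```

```bash
python3 - <<'E'
from h import *
S=snap("scene");T=snap("top")
A=cv2.resize(np.clip(T[145:245,405:490].astype(float)*1.6,0,255).astype(np.uint8),None,fx=4.7,fy=4.7)
B=cv2.resize(np.clip(S[255:355,160:245].astype(float)*1.6,0,255).astype(np.uint8),None,fx=4.7,fy=4.7)
cv2.imwrite("pics/c9.png",np.hstack([A,B]))
cv2.imwrite("pics/t9.png",T);cv2.imwrite("pics/s9.png",S)
o=bot.get_obs();print(o["clock"],o["eef_pos"],o["orientation"],o["gripper_width"])
E
```

```text
28.6 [ 0.53343271 -0.29581201  0.07697922] [[-9.94336607e-01  1.06269805e-01  1.20049278e-03]
 [ 1.06269016e-01  9.94337167e-01 -7.03043074e-04]
 [-1.26840684e-03 -5.71486278e-04 -9.99999032e-01]] 0.05638623854107444
```

View pics/c9.png

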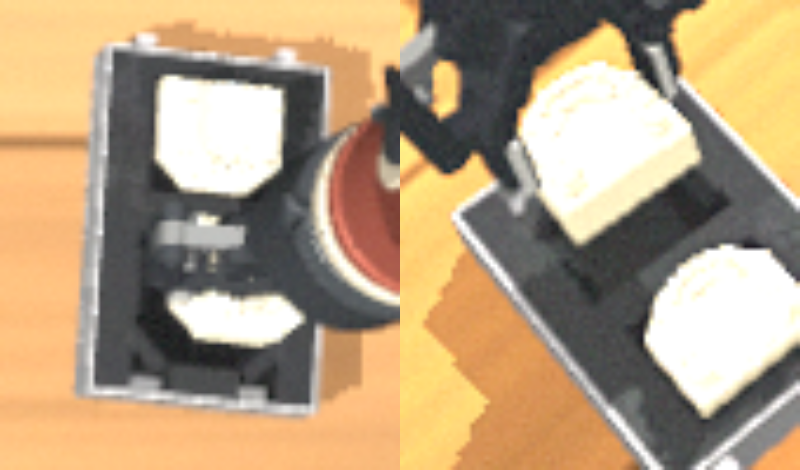

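```bash
python3 - <<'E'
from h import *
np.set_printoptions(precision=1,suppress=True)
c=np.array([.5713,-.2985]);y=np.radians(-6.15);R=np.array([[np.cos(y),-np.sin(y)],[np.sin(y),np.cos(y)]])
loc=lambda P:(P[:,:2]-c)@R*1000
six=lambda p,ox,oy,s=4.7:(np.array(p,float)+.5)/s-.5+[ox,oy]
print("TCP local",loc(np.array([[.5334,-.2958]])))
print("scene back-bottom corners",loc(onz("scene",six([(580-400,243),(700-400,160)],160,255),.0624)))
print("scene back-top corners",loc(onz("scene",six([(545-400,193),(693-400,128)],160,255),.0864)))
print("top front edge",loc(onz("top",six([(195,341),(266,345)],405,145),.0624)), "cut corners z.0864",loc(onz("top",six([(168,296),(303,318)],405,145),.0864)))
print("pads in scene?")
S=cv2.imread("pics/s9.png");h=cv2.cvtColor(S,cv2.COLOR_BGR2HSV)
m=((h[...,2]>130)&(h[...,1]<75)).astype(np.uint8);mm=np.zeros_like(m);mm[262:312,184:226]=m[262:312,184:226]
k=max(cv2.findContours(mm,cv2.RETR_EXTERNAL,cv2.CHAIN_APPROX_NONE)[0],key=cv2.contourArea)
print(cv2.contourArea(k),cv2.approxPolyDP(k,1.5,True)[:,0])
E
```

```text
TCP local [[-38.   -1.4]]
scene back-bottom corners [[ -7.8 -30.3]
 [ -6.2  26.4]]
scene back-top corners [[-21.2 -31.7]
 [ -5.3  27.5]]
top front edge [[-61.9  15.8]
 [-60.4 -17.4]] cut corners z.0864 [[-46.8  36.3]
 [-50.4 -25.8]]
pads in scene?
859.5 [[202 268]
 [190 274]
 [186 282]
 [189 295]
 [198 306]
 [223 288]
 [221 281]
 [210 270]]
```

c9 shows the cast held over the cutout. Both cameras put it about 4 mm too far toward case +x: its back-bottom corners are at (580,243) and (700,160), and its front edge is at (195,341) to (266,345). I'll correct that and lower it.

Call:
{"api": "move_arm", "payload": {
  "increments": [
    [0.08,0.01,0.1,0,0,0,45],
    [0,0,0.2,0,0,0,45],
    [0,0,0.2,0,0,0,45],
    [0,0,0.1,0,0,0,45],
    [0,0,0.06,0,0,0,45],
    [0,0,0,0,0,0,45],
    [0,0,0,0,0,0,45]
  ]
}}

```text
clock: 29.3
eef_pos: [0.5292, -0.2948, 0.0434]
orientation: [[-0.994, 0.106, 0.0], [0.106, 0.994, -0.0], [-0.0, -0.0, -1.0]]
ft_force: [0.2, -0.5, -1.1]
gripper_width: 0.0563
finger_force: 42.8
```

Call:
{"api": "move_arm", "payload": {
  "increments": [
    [0,0,0.04,0,0,0,45],
    [0,0,0.04,0,0,0,45],
    [0,0,0,0,0,0,45],
    [0,0,0,0,0,0,45]
  ]
}}

```text
clock: 29.7
eef_pos: [0.529, -0.2947, 0.0393]
orientation: [[-0.994, 0.106, -0.0], [0.106, 0.994, -0.0], [0.0, -0.0, -1.0]]
ft_force: [-0.1, -0.2, -1.0]
gripper_width: 0.0563
finger_force: 42.8
```

Call:
{"api": "move_arm", "payload": {
  "increments": [
    [0,0,0.03,0,0,0,45],
    [0,0,0.03,0,0,0,45],
    [0,0,0,0,0,0,45],
    [0,0,0,0,0,0,45]
  ]
}}

```text
clock: 30.1
eef_pos: [0.5293, -0.2947, 0.0364]
orientation: [[-0.994, 0.106, 0.0], [0.106, 0.994, -0.0], [-0.0, -0.0, -1.0]]
ft_force: [-0.9, -0.2, -1.8]
gripper_width: 0.056
finger_force: 42.9
```

Call:
{"api": "move_arm", "payload": {
  "increments": [
    [0,0,0.03,0,0,0,45],
    [0,0,0.03,0,0,0,45],
    [0,0,0,0,0,0,45],
    [0,0,0,0,0,0,45]
  ]
}}

```text
clock: 30.5
eef_pos: [0.5304, -0.2952, 0.0341]
orientation: [[-0.994, 0.106, 0.003], [0.106, 0.994, -0.001], [-0.003, -0.001, -1.0]]
ft_force: [1.9, -1.1, 3.5]
gripper_width: 0.0562
finger_force: 43.3
```

Call:
{"api": "move_arm", "payload": {
  "increments": [
    [-0.03,0,0,0,0,0,45],
    [0,0,0.03,0,0,0,45],
    [0,0,0,0,0,0,45],
    [0,0,0,0,0,0,45]
  ]
}}

```text
clock: 30.9
eef_pos: [0.5305, -0.2954, 0.0324]
orientation: [[-0.994, 0.107, 0.0], [0.107, 0.994, -0.001], [-0.0, -0.001, -1.0]]
ft_force: [0.1, -0.5, 6.5]
gripper_width: 0.0564
finger_force: 43.5
```

Call:
{"api": "move_arm", "payload": {
  "increments": [
    [0,0,0.03,0,0,0,45],
    [0,0,0.03,0,0,0,45],
    [0,0,0,0,0,0,45],
    [0,0,0,0,0,0,45]
  ]
}}

```text
clock: 31.3
eef_pos: [0.5306, -0.2952, 0.0287]
orientation: [[-0.994, 0.106, 0.0], [0.106, 0.994, -0.001], [-0.0, -0.001, -1.0]]
ft_force: [1.7, -1.7, 1.2]
gripper_width: 0.0567
finger_force: 43.2
```

Call:
{"api": "move_arm", "payload": {
  "increments": [
    [-0.01,0.01,0.03,0,0,0,45],
    [0,0,0.03,0,0,0,45],
    [0,0,0,0,0,0,45],
    [0,0,0,0,0,0,45]
  ]
}}

```text
clock: 31.7
eef_pos: [0.5308, -0.2948, 0.0264]
orientation: [[-0.994, 0.107, -0.0], [0.107, 0.994, -0.001], [0.0, -0.001, -1.0]]
ft_force: [-0.2, -0.4, 6.5]
gripper_width: 0.0569
finger_force: 43.6
```

Call:
{"api": "move_arm", "payload": {
  "increments": [
    [0,0,0.03,0,0,0,45],
    [0,0,0,0,0,0,45],
    [0,0,0,0,0,0,45]
  ]
}}

```text
clock: 32.0
eef_pos: [0.5308, -0.2949, 0.0263]
orientation: [[-0.994, 0.107, -0.0], [0.107, 0.994, -0.001], [0.0, -0.001, -1.0]]
ft_force: [-1.8, -0.7, 13.5]
gripper_width: 0.0565
finger_force: 44.4
```

Call:
{"api": "move_arm", "payload": {
  "increments": [
    [0,0,-0.04,0,0,0,75],
    [0,0,0,0,0,0,75],
    [0,0,0,0,0,0,75],
    [0,0,0,0,0,0,75],
    [0,0,-0.3,0,0,0,75],
    [0,0,-0.5,0,0,0,75],
    [0,0,-0.5,0,0,0,75],
    [0,0,-0.5,0,0,0,75],
    [0,0,-0.5,0,0,0,75],
    [0,0,-0.3,0,0,0,75]
  ]
}}

```text
clock: 33.0
eef_pos: [0.532, -0.2948, 0.1596]
orientation: [[-0.994, 0.106, 0.004], [0.106, 0.994, -0.002], [-0.004, -0.001, -1.0]]
ft_force: [-0.5, 0.4, -0.1]
gripper_width: 0.0751
finger_force: 0.0
```

```bash
python3 - <<'E'
from h import *
S=snap("scene");T=snap("top")
A=cv2.resize(np.clip(T[145:245,405:490].astype(float)*1.2,0,255).astype(np.uint8),None,fx=4.7,fy=4.7)
B=cv2.resize(S[255:355,160:245],None,fx=4.7,fy=4.7)
cv2.imwrite("pics/c10.png",np.hstack([A,B]))
o=bot.get_obs();print(o["clock"],o["eef_pos"],o["gripper_width"],o["ft_force"])
E
```

```text
33.1 [ 0.5327173  -0.29522558  0.15984614] 0.07483932357106456 [-0.24405614  0.58605354 -0.10451656]
```

View pics/c10.png

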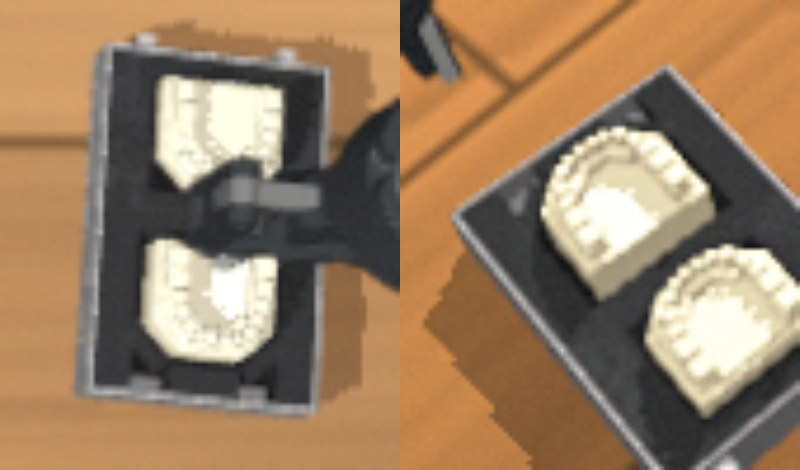

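c10 shows the cast seated in the cutout, teeth up and level with the packed upper. As a check that it is fully home, I'll press lightly on the molars, which should be at z ≈ 51 mm.

Call:
{"api": "move_arm", "payload": {
  "increments": [
    [-0.3,0,0.1,0,0,0,32],
    [0,0,0.3,0,0,0,32],
    [0,0,0.4,0,0,0,32],
    [0,0,0.4,0,0,0,32],
    [0,0,0.3,0,0,0,32],
    [0,0,0.25,0,0,0,32],
    [0,0,0.15,0,0,0,32],
    [0,0,0.1,0,0,0,32],
    [0,0,0,0,0,0,32],
    [0,0,0,0,0,0,32]
  ]
}}

```text
clock: 34.1
eef_pos: [0.5464, -0.2962, 0.0568]
orientation: [[-0.994, 0.106, 0.001], [0.106, 0.994, -0.001], [-0.001, -0.0, -1.0]]
ft_force: [-0.1, -1.3, 0.4]
gripper_width: 0.032
finger_force: 0.0
```

Call:
{"api": "move_arm", "payload": {
  "increments": [
    [0,0,0.04,0,0,0,32],
    [0,0,0.04,0,0,0,32],
    [0,0,0,0,0,0,32],
    [0,0,0,0,0,0,32]
  ]
}}

```text
clock: 34.5
eef_pos: [0.546, -0.296, 0.0524]
orientation: [[-0.994, 0.106, -0.0], [0.106, 0.994, -0.0], [-0.0, -0.0, -1.0]]
ft_force: [0.1, 0.1, 0.6]
gripper_width: 0.0318
finger_force: 0.0
```

Call:
{"api": "move_arm", "payload": {
  "increments": [
    [0,0,0.03,0,0,0,32],
    [0,0,0.03,0,0,0,32],
    [0,0,0.02,0,0,0,32],
    [0,0,0,0,0,0,32],
    [0,0,0,0,0,0,32]
  ]
}}

```text
clock: 35.0
eef_pos: [0.5459, -0.296, 0.0483]
orientation: [[-0.994, 0.106, -0.0], [0.106, 0.994, -0.0], [0.0, -0.0, -1.0]]
ft_force: [-0.3, 0.1, -0.9]
gripper_width: 0.0318
finger_force: 0.0
```

Call:
{"api": "move_arm", "payload": {
  "increments": [
    [0,0,0.03,0,0,0,32],
    [0,0,0.03,0,0,0,32],
    [0,0,0,0,0,0,32],
    [0,0,0,0,0,0,32]
  ]
}}

```text
clock: 35.4
eef_pos: [0.5461, -0.2961, 0.0479]
orientation: [[-0.994, 0.106, 0.001], [0.106, 0.994, -0.0], [-0.001, -0.0, -1.0]]
ft_force: [-2.9, 1.7, 14.2]
gripper_width: 0.0322
finger_force: 6.7
```

Call:
{"api": "move_arm", "payload": {
  "increments": [
    [0,0,0.03,0,0,0,32],
    [0,0,0,0,0,0,32],
    [0,0,0,0,0,0,32]
  ]
}}

```text
clock: 35.7
eef_pos: [0.5461, -0.2961, 0.0478]
orientation: [[-0.994, 0.107, 0.001], [0.107, 0.994, -0.0], [-0.001, -0.0, -1.0]]
ft_force: [-6.1, 3.2, 21.0]
gripper_width: 0.0322
finger_force: 10.3
```

Call:
{"api": "move_arm", "payload": {
  "increments": [
    [0,0,-0.2,0,0,0,32],
    [0,0,-0.5,0,0,0,32],
    [0,0,-0.7,0,0,0,60],
    [0,0,-0.7,0,0,0,85],
    [0,0,-0.7,0,0,0,85],
    [0,0,-0.5,0,0,0,85],
    [0,0,-0.2,0,0,-0.77,85],
    [0,0,0,0,0,0,85]
  ]
}}

```text
clock: 36.5
eef_pos: [0.547, -0.2966, 0.221]
orientation: [[-1.0, -0.001, 0.004], [-0.001, 1.0, -0.002], [-0.004, -0.002, -1.0]]
ft_force: [-0.2, -0.9, -0.6]
gripper_width: 0.085
finger_force: 0.0
```

Call:
{"api": "move_arm", "payload": {
  "increments": [
    [0.2,0.4,0,0,0,0,85],
    [0.2,0.7,0,0,0,0,85],
    [0.2,0.9,0,0,0,0,85],
    [0.2,0.9,0,0,0,0,85],
    [0.2,0.9,0,0,0,0,85],
    [0.2,0.9,0,0,0,0,85],
    [0.2,0.9,0,0,0,0,85],
    [0.2,0.9,0,0,0,0,85],
    [0.2,0.9,0,0,0,0,85],
    [0.2,0.9,0,0,0,0,85]
  ]
}}

```text
clock: 37.5
eef_pos: [0.4443, 0.1204, 0.2179]
orientation: [[-1.0, 0.002, -0.002], [0.002, 1.0, -0.0], [0.002, -0.0, -1.0]]
ft_force: [1.2, 0.2, -0.9]
gripper_width: 0.0845
finger_force: 0.0
```

Call:
{"api": "move_arm", "payload": {
  "increments": [
    [0.2,0.9,0,0,0,0,85],
    [0.09,0.9,0,0,0,0,85],
    [0,0.8,0,0,0,0,85],
    [0,0.5,0,0,0,0,85],
    [0,0.3,0,0,0,0,85],
    [0,0.08,0,0,0,0,85],
    [0,0,0,0,0,0,85],
    [0,0,0,0,0,0,85],
    [0,0,0,0,0,0,85]
  ]
}}

```text
clock: 38.4
eef_pos: [0.4314, 0.291, 0.2188]
orientation: [[-1.0, 0.002, -0.0], [0.002, 1.0, -0.001], [0.0, -0.001, -1.0]]
ft_force: [-0.4, -0.1, -0.4]
gripper_width: 0.0849
finger_force: 0.0
```

Call:
{"api": "move_arm", "payload": {
  "increments": [
    [0,0.01,0.2,0,0,0,85],
    [0,0,0.4,0,0,0,85],
    [0,0,0.6,0,0,0,85],
    [0,0,0.6,0,0,0,85],
    [0,0,0.6,0,0,0,85],
    [0,0,0.5,0,0,0,85],
    [0,0,0.3,0,0,0,85],
    [0,0,0.1,0,0,0,85],
    [0,0,0,0,0,0,85],
    [0,0,0,0,0,0,85]
  ]
}}

```text
clock: 39.4
eef_pos: [0.4314, 0.2936, 0.0544]
orientation: [[-1.0, -0.001, 0.001], [-0.001, 1.0, 0.001], [-0.001, 0.001, -1.0]]
ft_force: [0.1, -0.8, 0.4]
gripper_width: 0.0849
finger_force: 0.0
```

Call:
{"api": "move_arm", "payload": {
  "increments": [
    [0,0,0,0,0,0,50],
    [0,0,0,0,0,0,50],
    [0,0,0,0,0,0,50],
    [0,0,0,0,0,0,50],
    [0,0,0,0,0,0,50]
  ]
}}

```text
clock: 39.9
eef_pos: [0.4315, 0.2938, 0.055]
orientation: [[-1.0, -0.001, 0.002], [-0.001, 1.0, 0.001], [-0.002, 0.001, -1.0]]
ft_force: [-1.3, -1.5, 6.5]
gripper_width: 0.0602
finger_force: 42.9
```

Call:
{"api": "move_arm", "payload": {
  "increments": [
    [0,0,-0.1,0,0,0,50],
    [0,0,-0.3,0,0,0,50],
    [0,0,-0.5,0,0,0,50],
    [0,0,-0.6,0,0,0,50],
    [0,0,-0.5,0,0,0,50],
    [0,-0.1,-0.3,0,0,0,50],
    [0,-0.3,-0.2,0,0,0,50],
    [0,-0.5,0,0,0,0,50],
    [-0.1,-0.6,0,0,0,0,50],
    [-0.3,-0.6,0,0,0,0,50]
  ]
}}

```text
clock: 40.9
eef_pos: [0.4486, 0.1861, 0.1781]
orientation: [[-1.0, -0.002, -0.004], [-0.002, 1.0, -0.002], [0.004, -0.002, -1.0]]
ft_force: [0.6, 0.4, -3.3]
gripper_width: 0.0607
finger_force: 44.4
```

Call:
{"api": "move_arm", "payload": {
  "increments": [
    [-0.4,-0.6,0,0,0,0,50],
    [-0.5,-0.6,0,0,0,0,50],
    [-0.5,-0.6,0,0,0,0,50],
    [-0.5,-0.6,0,0,0,0,50],
    [-0.5,-0.6,0,0,0,0,50],
    [-0.4,-0.6,0,0,0,0,50],
    [-0.3,-0.6,0,0,0,0,50],
    [-0.13,-0.4,0,0,0,0,50],
    [0,-0.24,0,0,0,0,50],
    [0,-0.1,0,0,0,0,50]
  ]
}}

```text
clock: 41.9
eef_pos: [0.6111, -0.0607, 0.1777]
orientation: [[-1.0, 0.002, -0.004], [0.002, 1.0, -0.001], [0.004, -0.001, -1.0]]
ft_force: [-0.3, 0.4, -3.6]
gripper_width: 0.0606
finger_force: 44.4
```

Call:
{"api": "move_arm", "payload": {
  "increments": [
    [0,0,0.1,0,0,0,50],
    [0,0,0.3,0,0,0,50],
    [0,0,0.5,0,0,0,50],
    [0,0,0.5,0,0,0,50],
    [0,0,0.4,0,0,0,50],
    [0,0,0.2,0,0,0,50],
    [0,0,0.1,0,0,0,50],
    [0,0,0,0,0,0,50],
    [0,0,0,0,0,0,50],
    [0,0,0,0,0,0,50]
  ]
}}

```text
clock: 42.9
eef_pos: [0.6136, -0.0584, 0.075]
orientation: [[-1.0, -0.001, 0.002], [-0.001, 1.0, -0.0], [-0.002, -0.0, -1.0]]
ft_force: [0.0, -0.4, -3.8]
gripper_width: 0.0607
finger_force: 44.4
```

Call:
{"api": "move_arm", "payload": {
  "increments": [
    [0,0,0.1,0,0,0,50],
    [0,0,0.1,0,0,0,50],
    [0,0,0.04,0,0,0,50],
    [0,0,0.03,0,0,0,50],
    [0,0,0,0,0,0,50],
    [0,0,0,0,0,0,50]
  ]
}}

```text
clock: 43.5
eef_pos: [0.6127, -0.0585, 0.0613]
orientation: [[-1.0, -0.001, 0.0], [-0.001, 1.0, -0.0], [-0.0, -0.0, -1.0]]
ft_force: [-3.3, 0.2, 6.0]
gripper_width: 0.0608
finger_force: 44.7
```

Call:
{"api": "move_arm", "payload": {
  "increments": [
    [0,0,0,0,0,0,85],
    [0,0,0,0,0,0,85],
    [0,0,0,0,0,0,85],
    [0,0,0,0,0,0,85],
    [0,0,-0.2,0,0,0,85],
    [0,0,-0.5,0,0,0,85],
    [0,0,-0.7,0,0,0,85],
    [0,0,-0.7,0,0,0,85],
    [0,0,-0.7,0,0,0,85],
    [0,0,-0.4,0,0,0,85]
  ]
}}

```text
clock: 44.5
eef_pos: [0.6142, -0.0584, 0.2246]
orientation: [[-1.0, -0.001, 0.006], [-0.001, 1.0, -0.0], [-0.006, -0.0, -1.0]]
ft_force: [1.3, 0.3, -0.9]
gripper_width: 0.0849
finger_force: 0.0
```

Call:
{"api": "move_arm", "payload": {
  "increments": [
    [0.1,0.4,0,0,0,0,75],
    [0.2,0.7,0,0,0,0,75],
    [0.3,0.9,0,0,0,0,75],
    [0.3,0.9,0,0,0,0,75],
    [0.3,0.9,0,0,0,0,75],
    [0.3,0.9,0,0,0,0,75],
    [0.2,0.8,0,0,0,0,75],
    [0.2,0.7,0,0,0,0,75],
    [0.03,0.45,0,0,0,0,75],
    [0,0.23,0,0,0,0,75]
  ]
}}

```text
clock: 45.5
eef_pos: [0.5147, 0.2889, 0.2211]
orientation: [[-1.0, -0.006, 0.0], [-0.006, 1.0, 0.002], [-0.0, 0.002, -1.0]]
ft_force: [-0.6, -0.1, -0.3]
gripper_width: 0.0752
finger_force: 0.0
```

Call:
{"api": "move_arm", "payload": {
  "increments": [
    [0,0,0,0,0,0,75],
    [0,0,0.1,0,0,0,75],
    [0,0,0.3,0,0,0,75],
    [0,0,0,0,0,0,75],
    [0,0,0,0,0,0,75]
  ]
}}

```text
clock: 46.0
eef_pos: [0.5164, 0.2835, 0.2001]
orientation: [[-1.0, 0.002, -0.001], [0.002, 1.0, -0.001], [0.001, -0.001, -1.0]]
ft_force: [-0.3, 0.6, 0.7]
gripper_width: 0.075
finger_force: 0.0
```

Call:
{"api": "move_arm", "payload": {
  "increments": [
    [0,0.02,0.3,0,0,0,75],
    [0,0,0.5,0,0,0,75],
    [0,0,0.6,0,0,0,75],
    [0,0,0.6,0,0,0,75],
    [0,0,0.5,0,0,0,75],
    [0,0,0.3,0,0,0,75],
    [0,0,0.08,0,0,0,75],
    [0,0,0,0,0,0,75],
    [0,0,0,0,0,0,75]
  ]
}}

```text
clock: 46.9
eef_pos: [0.517, 0.2867, 0.0575]
orientation: [[-1.0, -0.0, 0.002], [-0.0, 1.0, 0.001], [-0.002, 0.001, -1.0]]
ft_force: [-0.1, 1.6, -0.0]
gripper_width: 0.0748
finger_force: 0.0
```

Call:
{"api": "move_arm", "payload": {
  "increments": [
    [0,0,0,0,0,0,35],
    [0,0,0,0,0,0,35],
    [0,0,0,0,0,0,35],
    [0,0,0,0,0,0,35],
    [0,0,0,0,0,0,35],
    [0,0,0,0,0,0,35]
  ]
}}

```text
clock: 47.5
eef_pos: [0.5165, 0.2865, 0.0575]
orientation: [[-1.0, -0.001, 0.002], [-0.001, 1.0, 0.0], [-0.002, 0.0, -1.0]]
ft_force: [-1.2, -1.4, 6.2]
gripper_width: 0.0459
finger_force: 41.2
```

Call:
{"api": "move_arm", "payload": {
  "increments": [
    [0,0,-0.1,0,0,0,35],
    [0,0,-0.3,0,0,0,35],
    [0,0,-0.4,0,0,0,35],
    [0,0,-0.5,0,0,0,35],
    [0,-0.1,-0.4,0,0,0,35],
    [0,-0.3,-0.2,0,0,0,35],
    [-0.1,-0.5,0,0,0,0,35],
    [-0.1,-0.6,0,0,0,0,35],
    [-0.1,-0.6,0,0,0,0,35],
    [-0.1,-0.6,0,0,0,0,35]
  ]
}}

```text
clock: 48.5
eef_pos: [0.5348, 0.1485, 0.15]
orientation: [[-1.0, -0.0, -0.003], [-0.0, 1.0, -0.002], [0.003, -0.002, -1.0]]
ft_force: [0.4, -0.2, -3.5]
gripper_width: 0.0457
finger_force: 41.7
```

Call:
{"api": "move_arm", "payload": {
  "increments": [
    [-0.1,-0.6,0,0,0,0,35],
    [-0.1,-0.6,0,0,0,0,35],
    [-0.02,-0.6,0,0,0,0,35],
    [0,-0.5,0,0,0,0,35],
    [0,-0.3,0,0,0,0,35],
    [0,-0.16,0,0,0,0,35],
    [0,0,0,0,0,0,35],
    [0,0,0.1,0,0,0,35],
    [0,0,0.3,0,0,0,35],
    [0,0,0.4,0,0,0,35]
  ]
}}

```text
clock: 49.5
eef_pos: [0.5481, 0.0161, 0.1115]
orientation: [[-1.0, -0.004, 0.003], [-0.004, 1.0, 0.002], [-0.003, 0.002, -1.0]]
ft_force: [0.6, 0.2, -5.1]
gripper_width: 0.0456
finger_force: 41.9
```

Call:
{"api": "move_arm", "payload": {
  "increments": [
    [0,0,0.4,0,0,0,35],
    [0,0,0.2,0,0,0,35],
    [0,0,0.1,0,0,0,35],
    [0,0,0,0,0,0,35],
    [0,0,0,0,0,0,35],
    [0,0,0,0,0,0,35]
  ]
}}

```text
clock: 50.1
eef_pos: [0.548, 0.0137, 0.0772]
orientation: [[-1.0, -0.001, 0.002], [-0.001, 1.0, 0.0], [-0.002, 0.0, -1.0]]
ft_force: [0.2, 0.3, -3.8]
gripper_width: 0.0453
finger_force: 41.6
```

Call:
{"api": "move_arm", "payload": {
  "increments": [
    [0,0,0.1,0,0,0,35],
    [0,0,0.1,0,0,0,35],
    [0,0,0.04,0,0,0,35],
    [0,0,0.04,0,0,0,35],
    [0,0,0,0,0,0,35],
    [0,0,0,0,0,0,35]
  ]
}}

```text
clock: 50.7
eef_pos: [0.5468, 0.0133, 0.0635]
orientation: [[-1.0, -0.001, -0.001], [-0.001, 1.0, -0.001], [0.001, -0.001, -1.0]]
ft_force: [-3.6, 0.3, 5.0]
gripper_width: 0.0459
finger_force: 42.5
```

Call:
{"api": "move_arm", "payload": {
  "increments": [
    [0,0,0,0,0,0,75],
    [0,0,0,0,0,0,75],
    [0,0,0,0,0,0,75],
    [0,0,0,0,0,0,75],
    [0,0,-0.2,0,0,0,75],
    [0,0,-0.5,0,0,0,75],
    [0,0,-0.7,0,0,0,75],
    [0,0,-0.7,0,0,0,75],
    [0,0,-0.7,0,0,0,75],
    [0,0,-0.4,0,0,0,75]
  ]
}}

```text
clock: 51.7
eef_pos: [0.5485, 0.0137, 0.2262]
orientation: [[-1.0, -0.001, 0.005], [-0.001, 1.0, 0.0], [-0.005, 0.0, -1.0]]
ft_force: [1.0, -0.5, 0.1]
gripper_width: 0.0751
finger_force: 0.0
```

Call:
{"api": "move_arm", "payload": {
  "increments": [
    [-0.1,0.4,0,0,0,0,60],
    [-0.2,0.7,0,0,0,0,60],
    [-0.2,0.9,0,0,0,0,60],
    [-0.2,0.9,0,0,0,0,60],
    [-0.2,0.9,0,0,0,0,60],
    [-0.2,0.8,0,0,0,0,60],
    [0,0.45,0,0,0,0,60],
    [0,0.23,0,0,0,0,60],
    [0,0,0,0,0,0,60],
    [0,0,0,0,0,0,60]
  ]
}}

```text
clock: 52.7
eef_pos: [0.6023, 0.2754, 0.2225]
orientation: [[-1.0, 0.001, 0.0], [0.001, 1.0, -0.002], [-0.0, -0.002, -1.0]]
ft_force: [-0.1, 0.3, -0.2]
gripper_width: 0.0607
finger_force: 0.0
```

Call:
{"api": "move_arm", "payload": {
  "increments": [
    [0,0,0.2,0,0,0,60],
    [0,0,0.3,0,0,0,60],
    [0,0,0.1,0,0,0,60],
    [0,0,0,0,0,0,60],
    [0,0,0,0,0,0,60]
  ]
}}

```text
clock: 53.2
eef_pos: [0.6023, 0.2769, 0.1925]
orientation: [[-1.0, 0.0, 0.0], [0.0, 1.0, -0.0], [-0.0, -0.0, -1.0]]
ft_force: [0.2, -0.1, 0.5]
gripper_width: 0.0601
finger_force: 0.0
```

Call:
{"api": "move_arm", "payload": {
  "increments": [
    [0,0.01,0.3,0,0,0,60],
    [0,0,0.4,0,0,0,60],
    [0,0,0.5,0,0,0,60],
    [0,0,0.4,0,0,0,60],
    [0,0,0.2,0,0,0,60],
    [0,0,0.1,0,0,0,60],
    [0,0,0,0,0,0,60],
    [0,0,0,0,0,0,60]
  ]
}}

```text
clock: 54.0
eef_pos: [0.6028, 0.2785, 0.0985]
orientation: [[-1.0, -0.001, 0.002], [-0.001, 1.0, 0.001], [-0.002, 0.001, -1.0]]
ft_force: [1.0, 0.4, 0.2]
gripper_width: 0.0601
finger_force: 0.0
```

Call:
{"api": "move_arm", "payload": {
  "increments": [
    [0,0,0,0,0,0,20],
    [0,0,0,0,0,0,20],
    [0,0,0,0,0,0,20],
    [0,0,0,0,0,0,20],
    [0,0,0,0,0,0,20],
    [0,0,0,0,0,0,20],
    [0,0,0,0,0,0,20]
  ]
}}

```text
clock: 54.7
eef_pos: [0.6025, 0.2786, 0.0984]
orientation: [[-1.0, -0.001, 0.002], [-0.001, 1.0, 0.001], [-0.002, 0.001, -1.0]]
ft_force: [0.4, 0.4, 5.3]
gripper_width: 0.0308
finger_force: 40.0
```

Call:
{"api": "move_arm", "payload": {
  "increments": [
    [0,0,-0.1,0,0,0,20],
    [0,0,-0.3,0,0,0,20],
    [0,0,-0.4,0,0,0,20],
    [0,0,-0.5,0,0,0,20],
    [0,-0.1,-0.4,0,0,0,20],
    [-0.1,-0.2,-0.2,0,0,0,20],
    [-0.1,-0.3,-0.1,0,0,0,20],
    [0,-0.4,0,0,0,0,20],
    [0,-0.5,0,0,0,0,20],
    [0,-0.5,0,0,0,0,20]
  ]
}}

```text
clock: 55.7
eef_pos: [0.6116, 0.1747, 0.1958]
orientation: [[-1.0, 0.001, -0.003], [0.001, 1.0, -0.002], [0.003, -0.002, -1.0]]
ft_force: [0.5, 0.0, -3.8]
gripper_width: 0.0304
finger_force: 40.1
```

Call:
{"api": "move_arm", "payload": {
  "increments": [
    [0,-0.5,0,0,0,0,20],
    [0,-0.5,0,0,0,0,20],
    [0,-0.4,0,0,0,0,20],
    [0,-0.3,0,0,0,0,20],
    [0,-0.16,0,0,0,0,20],
    [0,0,0,0,0,0,20],
    [0,0,0.2,0,0,0,20],
    [0,0,0.4,0,0,0,20],
    [0,0,0.4,0,0,0,20],
    [0,0,0.3,0,0,0,20]
  ]
}}

```text
clock: 56.7
eef_pos: [0.611, 0.0873, 0.1302]
orientation: [[-1.0, -0.004, -0.002], [-0.004, 1.0, 0.001], [0.002, 0.001, -1.0]]
ft_force: [-0.5, -0.3, -4.7]
gripper_width: 0.0304
finger_force: 40.1
```

Call:
{"api": "move_arm", "payload": {
  "increments": [
    [0,0,0.2,0,0,0,20],
    [0,0,0.1,0,0,0,20],
    [0,0,0,0,0,0,20],
    [0,0,0,0,0,0,20],
    [0,0,0,0,0,0,20]
  ]
}}

```text
clock: 57.2
eef_pos: [0.6128, 0.0853, 0.1182]
orientation: [[-1.0, -0.001, 0.002], [-0.001, 1.0, 0.0], [-0.002, 0.0, -1.0]]
ft_force: [-0.1, -1.1, -3.5]
gripper_width: 0.0309
finger_force: 40.1
```

.0138 m left to go down.

Call:
{"api": "move_arm", "payload": {
  "increments": [
    [0,0,0.1,0,0,0,20],
    [0,0,0.1,0,0,0,20],
    [0,0,0.04,0,0,0,20],
    [0,0,0.03,0,0,0,20],
    [0,0,0,0,0,0,20],
    [0,0,0,0,0,0,20]
  ]
}}

```text
clock: 57.8
eef_pos: [0.6122, 0.085, 0.1045]
orientation: [[-1.0, -0.001, 0.0], [-0.001, 1.0, -0.0], [-0.0, -0.0, -1.0]]
ft_force: [-0.8, -0.4, 3.2]
gripper_width: 0.0305
finger_force: 40.6
```

Call:
{"api": "move_arm", "payload": {
  "increments": [
    [0,0,0,0,0,0,60],
    [0,0,0,0,0,0,60],
    [0,0,0,0,0,0,60],
    [0,0,0,0,0,0,60],
    [0,0,0,0,0,0,60],
    [0,0,-0.2,0,0,0,60],
    [0,0,-0.5,0,0,0,60],
    [0,0,-0.7,0,0,0,60],
    [0,0,-0.7,0,0,0,60],
    [0,0,-0.5,0,0,0,60]
  ]
}}

```text
clock: 58.8
eef_pos: [0.613, 0.0854, 0.2373]
orientation: [[-1.0, -0.001, 0.004], [-0.001, 1.0, 0.001], [-0.004, 0.001, -1.0]]
ft_force: [0.6, 0.3, 0.3]
gripper_width: 0.06
finger_force: 0.0
```

Call:
{"api": "move_arm", "payload": {
  "increments": [
    [0.2,0.4,0,0,0,0,60],
    [0.4,0.7,0,0,0,0,60],
    [0.4,0.9,0,0,0,0,60],
    [0.4,0.9,0,0,0,0,60],
    [0.4,0.9,0,0,0,0,60],
    [0.4,0.9,0,0,0,0,60],
    [0.4,0.9,0,0,0,0,60],
    [0.4,0.9,0,0,0,0,60],
    [0.4,0.9,0,0,0,0,60],
    [0.2,0.5,0,0,0,0,60]
  ]
}}

```text
clock: 59.8
eef_pos: [0.4274, 0.4851, 0.2348]
orientation: [[-1.0, -0.008, -0.002], [-0.008, 1.0, 0.004], [0.002, 0.004, -1.0]]
ft_force: [-0.8, -0.3, -0.1]
gripper_width: 0.0599
finger_force: 0.0
```

Call:
{"api": "move_arm", "payload": {
  "increments": [
    [0,0,0,0,0,0,60],
    [0,0,0,0,0,0,60],
    [0,0,0,0,0,0,60]
  ]
}}

```text
clock: 60.1
eef_pos: [0.4333, 0.4781, 0.2341]
orientation: [[-1.0, 0.002, 0.001], [0.002, 1.0, -0.001], [-0.001, -0.001, -1.0]]
ft_force: [0.5, -0.1, 0.3]
gripper_width: 0.0605
finger_force: 0.0
```

```bash
python3 - <<'E'
from h import *
S=snap("scene");T=snap("top");T0=cv2.imread("pics/top0.png")
cv2.imwrite("pics/c11.png",np.hstack([cv2.resize(T[140:300,240:490],None,fx=1.9,fy=1.9),cv2.resize(S[160:360,165:390],None,fx=1.43,fy=1.52)]))
def big(m,x0,y0,x1,y1):
    mm=np.zeros(m.shape,np.uint8);mm[y0:y1,x0:x1]=m[y0:y1,x0:x1]*255
    return max(cv2.findContours(mm,cv2.RETR_EXTERNAL,cv2.CHAIN_APPROX_NONE)[0],key=cv2.contourArea)
def circ(n,f,box,z,ims):
    for i in ims:
        h=cv2.cvtColor(i,cv2.COLOR_BGR2HSV).astype(int);el=cv2.fitEllipse(big(f(h),*box));print(n,onz(n,[el[0]],z)[0,:2].round(4))
for f,b,z in((lambda h:(h[...,2]>195)&(h[...,1]<75),(325,148,362,185),.108),(lambda h:h[...,2]<75,(262,154,284,177),.13),(lambda h:(h[...,2]<100)&(h[...,1]<60),(302,183,318,200),.118)): circ("top",f,b,z,(T0,T))
print(bot.get_obs()["eef_pos"],bot.get_obs()["clock"])
E
```

```text
top [ 0.6109 -0.0551]
top [ 0.608  -0.0555]
top [0.609  0.0877]
top [0.6079 0.0861]
top [0.5579 0.016 ]
top [0.5573 0.0143]
[0.43337752 0.47803978 0.23411209] 60.2
```

View pics/c11.png

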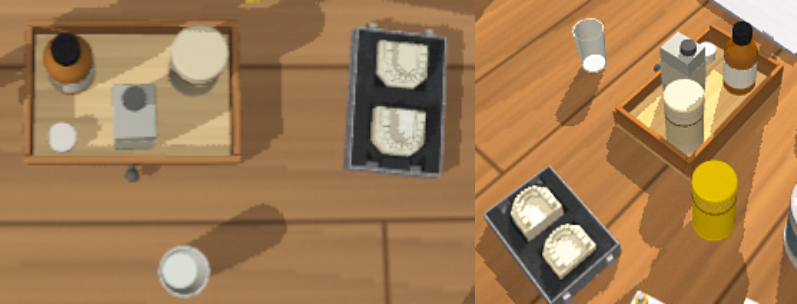

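c11 shows the tin at (198,57), the bottle at (67,65) and the can at (134,115), all upright in the stock tray. By the top camera they are within 3 mm of where they started. The cast is in the foam at (398,132), and the cup at (184,270) hasn't moved. I'm handing the job in.

```bash
python3 -c "
from cell import bot
print(bot.close_job())"
```

```text
the job is handed in; nothing more can be done
None
```

The job is done and handed in: the cast is pressed home teeth up in the foam, all three containers are back upright within about 3 mm of their starting spots, nothing tipped over, and the measuring cup was left alone.

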